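Load the gauge plate in the bench press and work its pedal

ROBOT

A 6-joint arm with a two-finger parallel gripper is mounted at the origin on the work surface. World frame = base frame: x ahead of the robot, y to its left, z up, the work surface at z = 0. Lengths are in m, angles in rad, forces in N, time in s.
With the tool pointing down it reaches from about 0.425 to 0.95 m from the base axis. Payload 14.7 kg.
Tool frame: the origin (TCP) lies between the finger pads; the fingertips stand 22 mm ahead of it and the grasp point (between the pads) lies 3 mm ahead of it; z points along the fingers, x is the direction in which the jaws open and shut, and the axes are right-handed (so a half turn about z gives the same grasp; the last joint's range is limited). The gripper opens to 85 mm and grips with 20 to 120 N. Pads are 22 mm wide; open, the fingers measure 114 mm over their backs; the gripper's body (76 mm by 85 mm) begins 54 mm behind the grasp point. The pads swing forward as they close: fully open they stand 13 mm farther back than shut.
Start: joints at [-1.25, 0.48, 1.596, -0, 1.065, -0.047], TCP at [0.234, -0.607, 0.253] pointing down, gripper open.
Joint ranges: [-2.75, 2.75], [-0.82, 2.05], [0.23, 2.67], [-1.56, 4.7], [0.09, 2.69], [-2.92, 2.92]. Speed limits (rad/s): [1.89, 1.89, 2.39, 3.01, 3.01, 3.01].

INTERFACE

Orientations are given as [roll, pitch, yaw] about the fixed x, y, z axes, in that order (R = Rz(yaw) Ry(pitch) Rx(roll)).
In Python, from station import telemetry, capture, ticket gives the robot as it stands.
- The arm moves only by the tool play_rows, never from a script. Its arguments are lists of equal length, an entry for each row: "translation": the shift along the tool's x, y, z in m, a list of three; "delta_rot": the turn, a rotation vector about the tool's x, y, z in degrees, a list of three; "fingers": the finger opening in m, from 0 to 0.0854. In form: {"translation": [[x, y, z], ...], "delta_rot": [[rx, ry, rz], ...], "fingers": [fingers, ...]}. A call has 1 to 20 rows; each row shifts and turns the commanded pose from where the row before left it, along the tool's axes as they then stand; what a row does not reach is not made up. A row lasts 1/12 s, in which the tool goes at most 41.7 mm and 7.16 degrees, less where a joint would pass 70% of its speed; a pose out of reach is approached as far as the arm can. A call with a gripper value outside its range is refused whole. The fingers move at their own pace and stop on an object; "force" is the grip in N (left out, the last holds). Time passes only in rows, so rows that do not move let the fingers close. It gives the time, the measured TCP pose, the force and the opening at its end, in the units of the state.
- telemetry.get_obs(): the state, without advancing time (a new reading comes with each control period).
- capture(name): name is "scene" or "top"; returns a dict with "pixels" (384x512x3 uint8, blue, green, red), "fovy" (degrees; the focal length in pixels is half the picture's height over the tangent of half this angle, whatever the lens; pixels are square), "cx", "cy" (the principal point, pixels), "k1" (the pictures are not rectified: a ray, as slopes to the right and down, at radius r is drawn at 1 + k1 r^2 times it, then the intrinsics apply), "world_from_camera" (4x4, takes a point from camera to world coordinates). Camera axes: x right, y down, z forward; pixel columns grow to the right and rows downward; lengths in m; the calibration is good to about 2 mm. A picture is of the moment at which its call begins. There is no depth.
- ticket.hand_in(): hands the job in, once; it reports no verdict.
The state is a dict: "clock": time; "qpos": joint angles; "qd": joint speeds; "tau": joint torques, N m; "tcp_pos": TCP position; "orientation": TCP orientation; "ft_force": force on the tool from outside, world axes, zero at the start; "torque": the same for the moment, N m; "gripper_width": finger opening in m.
Only numpy, scipy, OpenCV 4.12 (cv2) and the standard library are available. Lean on these libraries where they do the work, as an engineer would, in place of code of your own. Each camera call takes 0.05 s, during which the arm holds its last target.

TASK

Get the brass gauge plate under the punch of the little green bench press and press it: first take the black ebonite offcut out of the press's nest and stand it upright in a free part of the wooden tray, then tilt the plate nose down so that its front edge goes under the keeper bar and lay it flat in the nest, and let go of it. Then push the spring pedal fully down to its stop, keep it there for half a second and let it come up again; never work the pedal before the plate is lying in the nest. Leave the plate in the nest, the offcut standing in the tray, and all the jars and tools where they are (none shifted or knocked over).

Things in the scene. Friction and masses are not known exactly. Their poses are not given: they have to be found in the camera images.
- nest_floor (a point): Centre of the nest floor of the fixed green bench press, 18 mm above the table. x runs from the open front to the bridge, y left, z up. The nest is a recess 105 mm long (x -52.5 to +52.5 mm), 56 mm wide. Rails along both sides (6 mm thick) and a sill across the front (4 mm thick) stand 9 mm above its floor; a wall closes its back.
- keeper_edge (a point): Middle of the lower front edge of the fixed steel keeper bar that crosses the back 16 mm of the nest, 12 mm above its floor; same axes. So the plate cannot go in level or straight down: tilt it nose down 8 to 16 degrees, slide the nose under the bar close to the back wall, lower the tail behind the sill. The bridge over the bar reaches 72 mm above the table.
- punch (a point): Centre of the underside of the punch, 16 mm across, hanging 30 mm in front of the nest's back wall and 22 mm above the nest floor; its guide begins 12 mm nearer the front than this point and reaches 72 mm above the table. It goes down with the pedal and ends 1 mm above a plate lying flat.
- gauge_center (a point): Centre of the brass sac gauge plate (loose, 0.25 kg): plate 100 mm (x) by 50 mm (y) by 6 mm, this point half-way through its thickness; x points to the nose, the end with the drilled holes, z up. A black grip block stands on its tail half. It starts lying flat on the table, on the left or right of the press.
- gauge_grip (a point): Point in the black grip block on the gauge plate, where to grasp it: 28 mm behind the plate's centre, 24 mm above the plate's upper face; same axes as the plate. The block is 30 mm (x) by 14 mm (y, the way to pinch it) and stands 38 mm above the plate's upper face.
- offcut_center (a point): Centre of the jet black ebonite rod offcut (loose, 30 g), an upright cylinder 20 mm across and 50 mm tall; this point is half-way up. It starts standing in the nest, in front of the punch.
- tray_in (a point): Centre of the inner floor of the wooden tray (fixed), 5 mm above the table; inside 90 mm (x) by 160 mm (y), walls 18 mm high over the table and 5 mm thick. It lies on the other side of the press from the plate's start. The tray already holds a little amber jar.
- pedal_pad (a point): Centre of the upper face of the pedal's black rubber pad, 46 mm (along the press's x) by 40 mm; with the pedal up it is 65 mm above the table. The pedal runs along the press's right side; its hinge is 144 mm from this point in the press's +x direction and 7 mm lower. Fully down the pad's centre has gone down about 32 mm.
- pedal (a joint): Angle of the pedal: 0 up at rest, 0.22 rad down at its stop. A spring pushes it back up: about 3 N at the pad to start it moving, about 8 N at the stop; it comes up by itself when released.
- tin_center (a point): Centre of the little amber jar with brass cap standing in the tray, 36 mm across, 45 mm tall; leave it.
- ink_center (a point): Centre of the clear jar with black cap in front of the press, 38 mm across, 60 mm tall; leave it.
- jar_a_center (a point): Centre of the green bottle at the back, 42 mm across, 85 mm tall; leave it.
- jar_b_center (a point): Centre of the amber jar with steel cap at the back, 44 mm across, 70 mm tall; leave it.
- hammer: Brass hammer lying behind the press, 150 mm long (its x), 50 mm wide head, 18 mm high; origin under the middle of its handle; leave it.
- pin_vise: Pin vise lying on the robot's side of the table, 105 mm long, 11 mm high; origin near its middle; leave it.
- scribe: Steel scribe lying on the robot's side of the table, 120 mm long, 8 mm high; origin near its middle; leave it.

How it is judged:
By the outcome, as a careful person would: the job done as asked, in the order asked, and still so for the second after the job is handed in, with the robot touching nothing.
It also fails if it takes over 62 s, if anything falls off the work surface, if the arm or the gripper's body presses on something with over 40 N, if the wrist force passes 120 N, or if a joint passes its speed limit or range.

## Working session

There is one attempt and no reset: what is moved stays moved. The work goes in short steps, Python scripts to look and compute and a tool call to move; the robot and the scene stay as the last step left them, time stands still between calls to the robot, and variables do not carry over. Pictures are saved under pics/ and viewed, and the job is handed in when it is done.

Besides the shell and the picture viewer there is one more tool, called in YAML: its name, and indented under it one key for each argument. play_rows: Moves the arm, as the interface text tells. Its arguments: {"type":"object","properties":{"translation":{"type":"array"},"delta_rot":{"type":"array"},"fingers":{"type":"array"},"force":{"type":"number"}},"required":["translation","delta_rot","fingers"]}

```bash
ls; mkdir -p pics
python3 - <<'E'
from station import telemetry, capture, ticket
import cv2,numpy as np,pickle
print(telemetry.get_obs())
for n in ["scene","top"]:
    c=capture(n); cv2.imwrite(f"pics/{n}0.png",c["pixels"]); pickle.dump(c,open(f"{n}0.pkl","wb"))
    print(n,c["fovy"],c["cx"],c["cy"],c["k1"]); print(np.round(c["world_from_camera"],4))
E
```

```text
pics
{'clock': 0.0, 'qpos': array([-1.24960556e+00,  4.80835458e-01,  1.59684552e+00, -1.79014505e-05,
        1.06504963e+00, -4.65782072e-02]), 'qd': array([-1.20726858e-04,  1.13337438e-03, -5.55944582e-04, -1.28868279e-03,
       -2.02887545e-03,  6.39037706e-05]), 'tau': array([ 3.57917634e-03, -9.50645471e+01, -4.30182338e+01,  3.14283279e-04,
        1.21772595e-02, -9.95644109e-05]), 'tcp_pos': array([ 0.23361345, -0.60618943,  0.25268057]), 'orientation': array([-3.14155530e+00,  1.13744358e-03, -1.20301865e+00]), 'ft_force': array([-0.03708175, -0.14616639,  0.54251057]), 'torque': array([ 0.02801174,  0.02685346, -0.01754149]), 'gripper_width': 0.08572867097940734}
scene 56.07623994738398 259.27495906492226 195.00790092586766 -0.020904729684491058
[[-0.1882  0.6289 -0.7543  1.2075]
 [ 0.9821  0.1266 -0.1395  0.1379]
 [ 0.0078 -0.7671 -0.6415  0.6513]
 [ 0.      0.      0.      1.    ]]
top 48.09794081774038 253.51901479342862 186.7690513723982 -0.032756433291066964
[[ 0.1062 -0.9715  0.2117  0.3384]
 [-0.9943 -0.1033  0.0248 -0.0071]
 [-0.0022 -0.2131 -0.977   1.0355]
 [ 0.      0.      0.      1.    ]]
```

View pics/scene0.png

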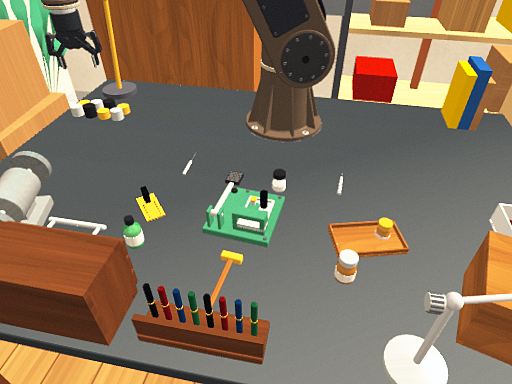

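View pics/top0.png

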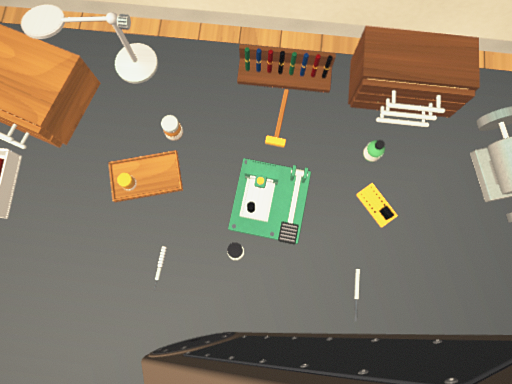

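```bash
cat > h.py <<'E'
import numpy as np,cv2,pickle
def K(c):
    f=c["pixels"].shape[0]/2/np.tan(np.radians(c["fovy"])/2)
    return f
def ray(c,uv):
    f=K(c); uv=np.atleast_2d(np.asarray(uv,float))
    d=(uv-[c["cx"],c["cy"]])/f
    s=d.copy()
    for _ in range(20): s=d/(1+c["k1"]*(s**2).sum(1,keepdims=True))
    T=np.array(c["world_from_camera"])
    D=np.c_[s,np.ones(len(s))]@T[:3,:3].T
    return T[:3,3],D
def onz(c,uv,z):
    o,D=ray(c,uv); return o+D*((z-o[2])/D[:,2:3])
def proj(c,P):
    T=np.array(c["world_from_camera"]);P=np.atleast_2d(np.asarray(P,float))
    q=(P-T[:3,3])@T[:3,:3]; s=q[:,:2]/q[:,2:]
    s=s*(1+c["k1"]*(s**2).sum(1,keepdims=True))
    return s*K(c)+[c["cx"],c["cy"]]
def tri(c1,u1,c2,u2):
    o1,d1=ray(c1,u1);o2,d2=ray(c2,u2)
    d1=d1[0]/np.linalg.norm(d1[0]);d2=d2[0]/np.linalg.norm(d2[0])
    t=np.linalg.lstsq(np.c_[d1,-d2],o2-o1,rcond=None)[0]
    a=o1+d1*t[0];b=o2+d2*t[1]
    return (a+b)/2,np.linalg.norm(a-b)
def load(n): return pickle.load(open(n+".pkl","rb"))
def grab(n,tag):
    from station import capture
    c=capture(n); pickle.dump(c,open(f"{tag}.pkl","wb")); return c
def crop(c,x0,y0,x1,y1,s,name,grid=10):
    im=cv2.resize(c["pixels"][y0:y1,x0:x1],None,fx=s,fy=s,interpolation=cv2.INTER_CUBIC)
    for u in range((x0//grid+1)*grid,x1,grid):
        cv2.line(im,(int((u-x0+.5)*s),0),(int((u-x0+.5)*s),5),(255,255,255),1); cv2.putText(im,str(u),(int((u-x0+.5)*s)-10,16),0,.35,(255,255,255),1)
    for v in range((y0//grid+1)*grid,y1,grid):
        cv2.line(im,(0,int((v-y0+.5)*s)),(5,int((v-y0+.5)*s)),(255,255,255),1); cv2.putText(im,str(v),(8,int((v-y0+.5)*s)+4),0,.35,(255,255,255),1)
    cv2.imwrite("pics/"+name,im)
E
python3 - <<'E'
from h import *
t=load("top0");s=load("scene0")
crop(t,220,150,320,250,6,"t_press.png"); crop(s,190,160,300,250,7,"s_press.png")
crop(t,350,130,405,235,5,"t_plate.png"); crop(t,100,140,190,210,7,"t_tray.png"); crop(s,120,170,180,230,8,"s_plate.png")
E
```

```text
(no output)
```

View pics/t_press.png

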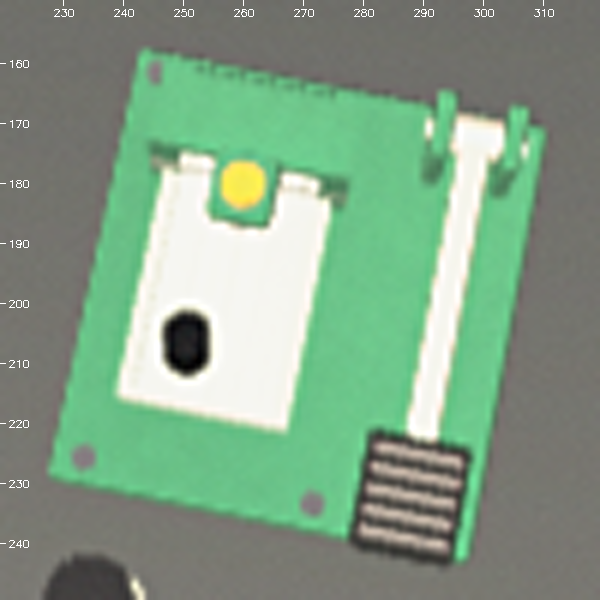

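View pics/s_press.png

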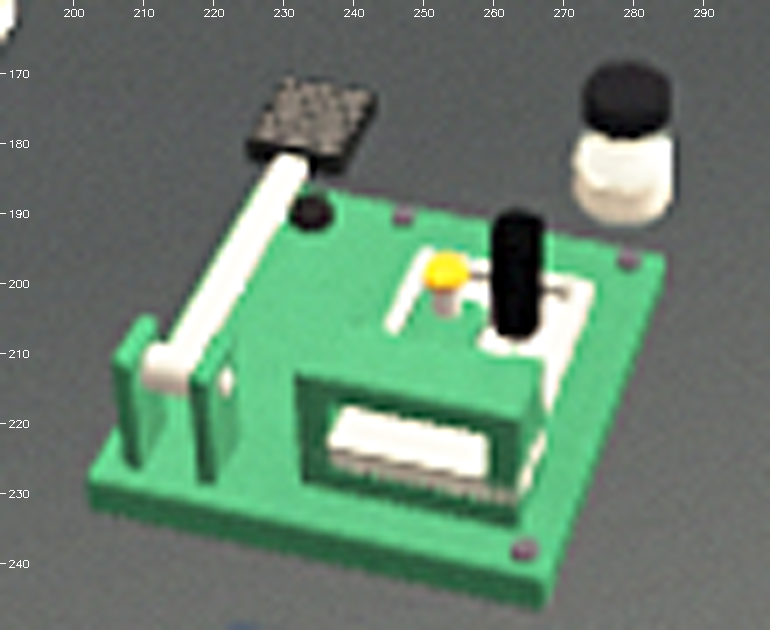

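View pics/t_plate.png

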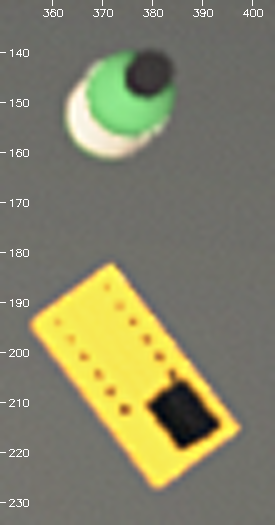

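View pics/t_tray.png

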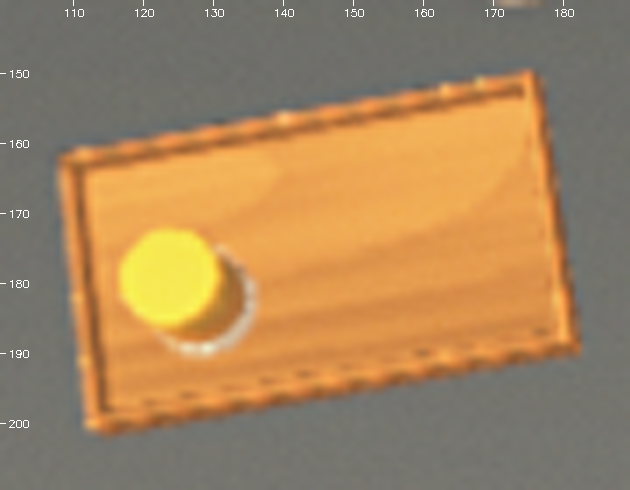

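View pics/s_plate.png

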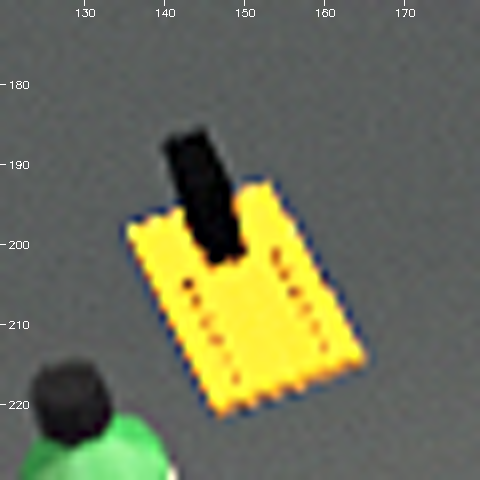

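```bash
cat > m.py <<'E'
from h import *
def lines(mask,corners,trim=0.15,up=1,tol=2.5):
    cs,_=cv2.findContours(mask.astype(np.uint8),cv2.RETR_EXTERNAL,cv2.CHAIN_APPROX_NONE)
    P=np.vstack([c[:,0,:] for c in cs]).astype(float)
    out=[]
    n=len(corners)
    for i in range(n):
        a=np.array(corners[i],float);b=np.array(corners[(i+1)%n],float)
        L=np.linalg.norm(b-a);d=(b-a)/L;nn=np.array([-d[1],d[0]])
        s=(P-a)@d;e=(P-a)@nn
        Q=P[(s>trim*L)&(s<(1-trim)*L)&(abs(e)<tol)]
        vx,vy,x,y=cv2.fitLine(Q.astype(np.float32),cv2.DIST_HUBER,0,.01,.01).ravel()
        out.append((np.array([x,y]),np.array([vx,vy])))
    return out
def inter(l1,l2):
    t=np.linalg.solve(np.c_[l1[1],-l2[1]],l2[0]-l1[0]);return l1[0]+l1[1]*t[0]
def quad(mask4,corners,S,**k):
    ls=lines(mask4,[np.array(c)*S for c in corners],**k)
    return np.array([inter(ls[i-1],ls[i]) for i in range(len(ls))])
def up(c,S=8):
    im=c["pixels"];h,w=im.shape[:2]
    # pixel centre u -> S*u + (S-1)/2 ; handled by returning unscale
    return cv2.resize(im,None,fx=S,fy=S,interpolation=cv2.INTER_LINEAR)
def corners(c,maskf,cs,S=8,tol=2.5,trim=.15):
    U=up(c,S);m=maskf(U)
    cs=[(np.array(p)+.5)*S-.5 for p in cs]
    ls=lines(m,cs,trim=trim,tol=tol*S)
    q=np.array([inter(ls[i-1],ls[i]) for i in range(len(ls))])
    return (q+.5)/S-.5
E
python3 - <<'E'
from m import *
t=load("top0");s=load("scene0")
for p in [(257,200),(240,185),(370,200),(387,211),(330,200),(150,170),(124,179)]: print(p,t["pixels"][p[1],p[0]])
def white(U): return (U.min(2)>150)
def yellow(U): return (U[...,2]>150)&(U[...,1].astype(int)>120)&(U[...,0]<150)
nest=corners(t,white,[(239,215.7),(267.3,221.5),(275,182),(247,177)])
print("nest px",nest.round(2))
for z in (.018,.027):
    P=onz(t,nest,z); print(z,P.round(4).tolist(),[np.linalg.norm(P[i]-P[(i+1)%4]).round(4) for i in range(4)])
# plate
pl=corners(t,lambda U:(U[...,0]<140)&(U[...,2]>95)&(U[...,2].astype(int)-U[...,0]>50),[(371.5,182),(356,194),(381,227),(397.5,215)])
P=onz(t,pl,.006);print("plate",pl.round(2).tolist(),P.round(4).tolist(),[np.linalg.norm(P[i]-P[(i+1)%4]).round(4) for i in range(4)],P.mean(0))
pl2=corners(s,lambda U:(U[...,0]<140)&(U[...,2]>95)&(U[...,2].astype(int)-U[...,0]>50),[(135,198),(147,221),(165,214),(153,192)])
P=onz(s,pl2,.006);print("plate scene",pl2.round(2).tolist(),P.round(4).tolist(),[np.linalg.norm(P[i]-P[(i+1)%4]).round(4) for i in range(4)],P.mean(0))
# base corners tri
print("base right-near", tri(t,(296.5,243),s,(233,187)))
print("base left-back", tri(t,(243.5,158),s,(267.5,241)))
print("base left-front", tri(t,(228,228.5),s,(284.5,196)))
print("base right-back", tri(t,(309.8,171),s,(203,227)))
print("yellow knob", tri(t,(259.8,180),s,(253,197.5)))
E
```

```text
(257, 200) [239 245 245]
(240, 185) [136 193 106]
(370, 200) [ 84 232 247]
(387, 211) [37 33 36]
(330, 200) [110 115 116]
(150, 170) [ 85 170 239]
(124, 179) [ 84 232 247]
nest px [[238.4  216.12]
 [267.38 221.96]
 [275.77 180.3 ]
 [246.45 178.  ]]
0.018 [[0.4838, 0.047, 0.018], [0.4772, -0.0232, 0.018], [0.5806, -0.0333, 0.018], [0.5788, 0.0381, 0.018]] [np.float64(0.0705), np.float64(0.1039), np.float64(0.0715), np.float64(0.0954)]
0.027 [[0.4825, 0.0465, 0.027], [0.476, -0.023, 0.027], [0.5785, -0.0331, 0.027], [0.5766, 0.0377, 0.027]] [np.float64(0.0698), np.float64(0.103), np.float64(0.0708), np.float64(0.0945)]
plate [[371.8599853515625, 181.4199981689453], [354.4100036621094, 193.94000244140625], [380.67999267578125, 228.32000732421875], [398.2900085449219, 215.39999389648438]] [[0.6057, -0.2691, 0.006], [0.5697, -0.228, 0.006], [0.4921, -0.2959, 0.006], [0.528, -0.3371, 0.006]] [np.float64(0.0546), np.float64(0.1031), np.float64(0.0546), np.float64(0.1032)] [ 0.54888912 -0.28250317  0.006     ]
plate scene [[134.42999267578125, 197.60000610351562], [146.57000732421875, 221.82000732421875], [166.0, 215.00999450683594], [153.74000549316406, 193.1199951171875]] [[0.5278, -0.3384, 0.006], [0.6107, -0.265, 0.006], [0.5768, -0.226, 0.006], [0.499, -0.294, 0.006]] [np.float64(0.1107), np.float64(0.0516), np.float64(0.1033), np.float64(0.0529)] [ 0.55356675 -0.28084591  0.006     ]
base right-near (array([ 0.43401695, -0.08936204,  0.01017763]), np.float64(0.015506318156609088))
base left-back (array([0.62775048, 0.05121668, 0.01944774]), np.float64(0.0008174443085524818))
base left-front (array([0.45189871, 0.0683194 , 0.01674615]), np.float64(0.00014438808640399064))
base right-back (array([ 0.61224639, -0.11316576,  0.01883884]), np.float64(0.0008779740619667172))
yellow knob (array([0.56032601, 0.00370646, 0.09067301]), np.float64(0.0015416775136236807))
```

```bash
cat > m1.py <<'E'
from m import *
t=load("top0");s=load("scene0")
def wline(c,a,b,z):
    P=onz(c,[a,b],z)[:,:2]; return P
def fitl(c,maskf,cs,S=8,tol=2.,trim=.15):
    U=up(c,S);m=maskf(U)
    cs=[(np.array(p)+.5)*S-.5 for p in cs]
    ls=lines(m,cs,trim=trim,tol=tol*S)
    out=[]
    for p,d in ls:
        out.append(np.array([(p-200*d+.5)/S-.5,(p+200*d+.5)/S-.5]))
    return out
def wl(c,L,z):
    P=onz(c,L,z)[:,:2]; return P[0],(P[1]-P[0])/np.linalg.norm(P[1]-P[0])
def winter(a,b): return inter(a,b)
if __name__=="__main__":
    w=lambda U:(U[...,2]>172)&(U[...,0]>185)
    L=fitl(t,w,[(239,215.7),(267.3,221.5),(275,182),(247,177)])
    ang=lambda d:np.degrees(np.arctan2(d[1],d[0]))%180
    F=wl(t,L[0],.018);R=wl(t,L[1],.027);Lf=wl(t,L[3],.027)
    print("angles front/right/left",ang(F[1]),ang(R[1])-180,ang(Lf[1])-180)
    a=winter(F,R);b=winter(F,Lf);print("corners",a,b,np.linalg.norm(a-b))
    h=np.radians(-5.45);X=np.array([np.cos(h),np.sin(h)]);Y=np.array([-X[1],X[0]])
    print("nest c (front-based)",(a+b)/2+X*.0565)
    y=lambda U:(U[...,2].astype(int)-U[...,0]>85)&(U[...,2]>140)
    L=fitl(t,y,[(371.5,182),(356,194),(381,227),(397.5,215)])
    nose=wl(t,L[0],.004);left=wl(t,L[1],.0);tail=wl(t,L[2],.004);right=wl(t,L[3],.006)
    q=[winter(right,nose),winter(nose,left),winter(left,tail),winter(tail,right)]
    print("plate",np.round(q,4).tolist(),[np.linalg.norm(q[i]-q[i-1]).round(4) for i in range(4)],np.mean(q,0),ang(left[1]),ang(right[1]),ang(nose[1])-90,ang(tail[1])-90)
    blk=lambda U:U.max(2)<75
    def blob(c,box,f=blk,S=8):
        U=up(c,S);m=f(U).astype(np.uint8);k=np.zeros_like(m);x0,y0,x1,y1=[v*S for v in box];k[y0:y1,x0:x1]=1
        n,l,st,ce=cv2.connectedComponentsWithStats(m*k);i=1+np.argmax(st[1:,4])
        return (ce[i]+.5)/S-.5,st[i]/S
    bt,st=blob(t,(242,195,260,215));bs,ss=blob(s,(255,185,272,212))
    print("offcut",bt,st,bs,ss,onz(t,bt,.044)[0],onz(s,bs,.043)[0],tri(t,bt,s,bs))
    bt,st=blob(t,(375,200,398,222));bs,ss=blob(s,(137,183,153,205))
    print("grip",bt,st,bs,ss,onz(t,bt,.030)[0],onz(s,bs,.027)[0],tri(t,bt,s,bs))
    # pad corners
    pc=[(281.5,222),(297.5,225),(295,243.5),(278.5,240)]
    P=onz(t,pc,.065);print("pad",P.round(4).tolist(),P.mean(0),tri(t,np.mean(pc,0),s,(234.5,176)))
    tr=onz(t,[(108.5,162),(175.5,150),(182,189.5),(113,201)],.018)
    print("tray",tr.round(4).tolist(),tr.mean(0),[np.linalg.norm(tr[i]-tr[i-1]).round(4) for i in range(4)])
    print("tin",onz(t,(124,179),.045),"ink",onz(t,(235,250),.060))
E
python3 m1.py
```

```text
angles front/right/left 84.68228904941982 -5.537581658746859 -5.315283914901073
corners [ 0.47868536 -0.02249701] [0.48500958 0.04544759] 0.06823828482773442
nest c (front-based) [0.53809206 0.00610909]
plate [[0.6047, -0.2689], [0.5709, -0.2305], [0.4944, -0.2975], [0.5279, -0.3361]] [np.float64(0.1021), np.float64(0.0512), np.float64(0.1018), np.float64(0.0511)] [ 0.54949139 -0.28326348] 41.190020225701346 41.17528475045708 41.350807599627956 41.03220941323079
offcut [250.64844637 206.68955732] [247.625 202.375   6.875   9.75  440.5  ] [263.31085207 198.17777401] [260.    189.625   8.     18.625 967.125] [0.50520738 0.01968186 0.044     ] [0.50278877 0.01832803 0.043     ] (array([0.50510558, 0.01919366, 0.04506593]), np.float64(0.0009318992993482915))
grip [386.16109429 212.52357266] [380.25 206.75  13.    12.5  722.5 ] [144.90889486 193.36963291] [140.    185.75   10.5    17.125 807.875] [ 0.527454   -0.30041869  0.03      ] [ 0.52779206 -0.30296501  0.027     ] (array([ 0.52820696, -0.3019096 ,  0.02734553]), np.float64(0.0014407432627950056))
pad [[0.4741, -0.0543, 0.065], [0.4711, -0.091, 0.065], [0.4289, -0.0889, 0.065], [0.4328, -0.0513, 0.065]] [ 0.45172318 -0.07137891  0.065     ] (array([ 0.4516431 , -0.07104808,  0.06419482]), np.float64(0.000794331657332427))
tray [[0.5832, 0.3805, 0.018], [0.631, 0.2203, 0.018], [0.5339, 0.1901, 0.018], [0.4881, 0.3522, 0.018]] [0.55902866 0.28579741 0.018     ] [np.float64(0.0992), np.float64(0.1672), np.float64(0.1017), np.float64(0.1684)]
tin [[0.53929599 0.32585361 0.045     ]] ink [[0.40056946 0.04363859 0.06      ]]
```

play_rows:
  translation:
    - [0, 0, 0.003]
    - [0, 0, 0.003]
    - [0, 0, 0.003]
    - [0, 0, 0.003]
    - [-0.036, -0.012, 0.004]
    - [-0.036, -0.012, 0.004]
    - [-0.036, -0.012, 0.004]
    - [-0.036, -0.012, 0.004]
    - [-0.036, -0.012, 0.004]
    - [-0.036, -0.012, 0.004]
    - [-0.036, -0.012, 0.004]
    - [-0.036, -0.012, 0.004]
    - [-0.036, -0.012, 0.004]
    - [-0.036, -0.012, 0.004]
    - [-0.036, -0.012, 0.004]
    - [-0.036, -0.012, 0.004]
    - [-0.036, -0.012, 0.004]
    - [-0.036, -0.012, 0.004]
    - [-0.036, -0.012, 0.004]
    - [-0.036, -0.012, 0.004]
  delta_rot:
    - [0, 0, 6.6]
    - [0, 0, 6.6]
    - [0, 0, 6.6]
    - [0, 0, 6.7]
    - [0, 0, 0]
    - [0, 0, 0]
    - [0, 0, 0]
    - [0, 0, 0]
    - [0, 0, 0]
    - [0, 0, 0]
    - [0, 0, 0]
    - [0, 0, 0]
    - [0, 0, 0]
    - [0, 0, 0]
    - [0, 0, 0]
    - [0, 0, 0]
    - [0, 0, 0]
    - [0, 0, 0]
    - [0, 0, 0]
    - [0, 0, 0]
  fingers: [0.05, 0.05, 0.05, 0.05, 0.05, 0.05, 0.05, 0.05, 0.05, 0.05, 0.05, 0.05, 0.05, 0.05, 0.05, 0.05, 0.05, 0.05, 0.05, 0.05]
  force: 40

```text
clock: 1.77
tcp_pos: [0.4797, -0.0493, 0.1771]
orientation: [3.141, -0.0, -1.665]
ft_force: [1.6, -0.6, 0.6]
gripper_width: 0.05
```

```bash
cat > plan.py <<'E'
from scipy.spatial.transform import Rotation as R
import numpy as np
def plan(pos,rpy_deg,o=None):
    "tool-frame rotvec (deg) then shift AFTER rotation, and shift if no rotation"
    from station import telemetry
    o=o or telemetry.get_obs()
    A=R.from_euler("xyz",o["orientation"]);B=R.from_euler("xyz",rpy_deg,degrees=True)
    d=np.array(pos)-o["tcp_pos"]
    print("clk",round(o["clock"],2),"tcp",o["tcp_pos"].round(4),"rpy",np.degrees(o["orientation"]).round(2),"w",round(o["gripper_width"],4),"F",np.round(o["ft_force"],1))
    print("rot(tool,deg)",np.degrees((A.inv()*B).as_rotvec()).round(2),"shift before-rot axes",A.inv().apply(d).round(4),"after-rot axes",B.inv().apply(d).round(4))
E
python3 - <<'E'
from plan import *
plan([.505,.0192,.055],[180,0,-95.43])
E
```

```text
clk 1.77 tcp [ 0.4797 -0.0493  0.1771] rpy [179.99  -0.   -95.42] w 0.05 F [ 1.6 -0.6  0.6]
rot(tool,deg) [ 0.01 -0.    0.01] shift before-rot axes [-0.0706 -0.0188  0.1221] after-rot axes [-0.0706 -0.0187  0.1221]
```

play_rows:
  translation:
    - [-0.0235, -0.0063, 0]
    - [-0.0235, -0.0063, 0]
    - [-0.0235, -0.0063, 0]
    - [0, 0, 0.02]
    - [0, 0, 0.02]
    - [0, 0, 0.02]
    - [0, 0, 0]
    - [0, 0, 0]
  delta_rot:
    - [0, 0, 0]
    - [0, 0, 0]
    - [0, 0, 0]
    - [0, 0, 0]
    - [0, 0, 0]
    - [0, 0, 0]
    - [0, 0, 0]
    - [0, 0, 0]
  fingers: [0.05, 0.05, 0.05, 0.05, 0.05, 0.05, 0.05, 0.05]

```text
clock: 2.43
tcp_pos: [0.504, 0.0172, 0.1167]
orientation: [3.139, -0.0, -1.666]
ft_force: [-0.2, -0.0, 0.3]
gripper_width: 0.0501
```

Run:
```python
from plan import *
from h import *
plan([.505,.0192,.055],[180,0,-95.43])
s=grab("scene","s1"); crop(s,190,120,310,240,6,"s1.png")
```

```text
clk 2.43 tcp [0.504  0.0172 0.1167] rpy [ 1.7986e+02 -1.0000e-02 -9.5430e+01] w 0.0501 F [-0.2 -0.   0.3]
rot(tool,deg) [ 0.14 -0.01  0.  ] shift before-rot axes [-0.0021 -0.0009  0.0617] after-rot axes [-0.0021 -0.0008  0.0617]
```

View pics/s1.png

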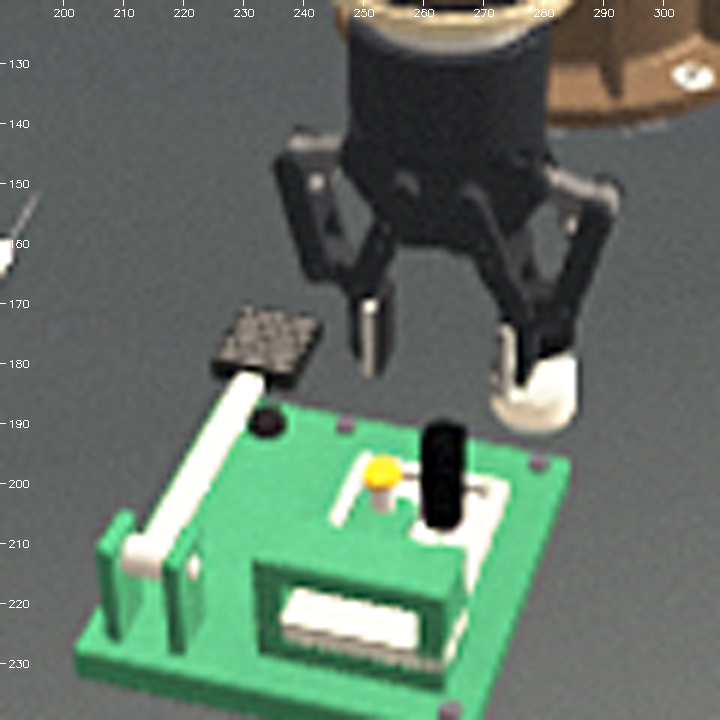

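play_rows:
  translation:
    - [-0.002, -0.001, 0.015]
    - [0, 0, 0.02]
    - [0, 0, 0.018]
    - [0, 0, 0.008]
    - [0, 0, 0]
    - [0, 0, 0]
    - [0, 0, 0]
    - [0, 0, 0]
    - [0, 0, 0]
    - [0, 0, 0]
  delta_rot:
    - [0, 0, 0]
    - [0, 0, 0]
    - [0, 0, 0]
    - [0, 0, 0]
    - [0, 0, 0]
    - [0, 0, 0]
    - [0, 0, 0]
    - [0, 0, 0]
    - [0, 0, 0]
    - [0, 0, 0]
  fingers: [0.05, 0.05, 0.05, 0.05, 0.05, 0.01, 0.01, 0.01, 0.01, 0.01]
  force: 30

```text
clock: 3.32
tcp_pos: [0.5068, 0.019, 0.0575]
orientation: [-3.14, 0.0, -1.666]
ft_force: [-0.3, -0.4, 8.8]
gripper_width: 0.0191
```

Run:
```python
from plan import *
plan([.505,.0192,.2],[180,0,-95.43])
```

```text
clk 3.32 tcp [0.5068 0.019  0.0575] rpy [-1.7988e+02  1.0000e-02 -9.5430e+01] w 0.0191 F [-0.3 -0.4  8.8]
rot(tool,deg) [-0.12  0.01  0.  ] shift before-rot axes [-1.000e-04  1.600e-03 -1.425e-01] after-rot axes [-0.      0.0018 -0.1425]
```

play_rows:
  translation:
    - [0, 0, -0.01]
    - [0, 0, -0.025]
    - [0, 0, -0.035]
    - [0, 0, -0.035]
    - [0, 0, -0.015]
    - [0, 0, 0]
  delta_rot:
    - [0, 0, 0]
    - [0, 0, 0]
    - [0, 0, 0]
    - [0, 0, 0]
    - [0, 0, 0]
    - [0, 0, 0]
  fingers: [0.01, 0.01, 0.01, 0.01, 0.01, 0.01]

```text
clock: 3.82
tcp_pos: [0.5082, 0.019, 0.181]
orientation: [-3.135, 0.001, -1.665]
ft_force: [0.7, -0.3, -0.6]
gripper_width: 0.0192
```

Run:
```python
from plan import *
plan([.570,.247,.0455],[180,0,-95.43])
```

```text
clk 3.82 tcp [0.5082 0.019  0.181 ] rpy [-1.796e+02  3.000e-02 -9.542e+01] w 0.0192 F [ 0.7 -0.3 -0.6]
rot(tool,deg) [-0.4   0.03  0.01] shift before-rot axes [-0.2327 -0.0391  0.1359] after-rot axes [-0.2328 -0.04    0.1355]
```

play_rows:
  translation:
    - [-0.02, -0.004, 0]
    - [-0.03, -0.005, 0]
    - [-0.032, -0.0055, 0]
    - [-0.032, -0.0055, 0]
    - [-0.032, -0.0055, 0]
    - [-0.032, -0.0055, 0.01]
    - [-0.03, -0.005, 0.02]
    - [-0.0245, -0.0035, 0.03]
    - [0, 0, 0.025]
    - [0, 0, 0]
    - [0, 0, 0]
    - [0, 0, 0]
  delta_rot:
    - [0, 0, 0]
    - [0, 0, 0]
    - [0, 0, 0]
    - [0, 0, 0]
    - [0, 0, 0]
    - [0, 0, 0]
    - [0, 0, 0]
    - [0, 0, 0]
    - [0, 0, 0]
    - [0, 0, 0]
    - [0, 0, 0]
    - [0, 0, 0]
  fingers: [0.01, 0.01, 0.01, 0.01, 0.01, 0.01, 0.01, 0.01, 0.01, 0.01, 0.01, 0.01]

```text
clock: 4.82
tcp_pos: [0.5675, 0.2463, 0.0924]
orientation: [-3.141, 0.0, -1.666]
ft_force: [0.6, -0.9, -0.2]
gripper_width: 0.0188
```

Run:
```python
from plan import *
from h import *
plan([.570,.247,.0455],[180,0,-95.43])
s=grab("scene","s2"); crop(s,310,140,430,260,6,"s2.png")
```

```text
clk 4.82 tcp [0.5675 0.2463 0.0924] rpy [-179.99    0.    -95.45] w 0.0188 F [ 0.6 -0.9 -0.2]
rot(tool,deg) [-0.01  0.   -0.02] shift before-rot axes [-0.001  -0.0024  0.0469] after-rot axes [-0.001  -0.0024  0.0469]
```

View pics/s2.png

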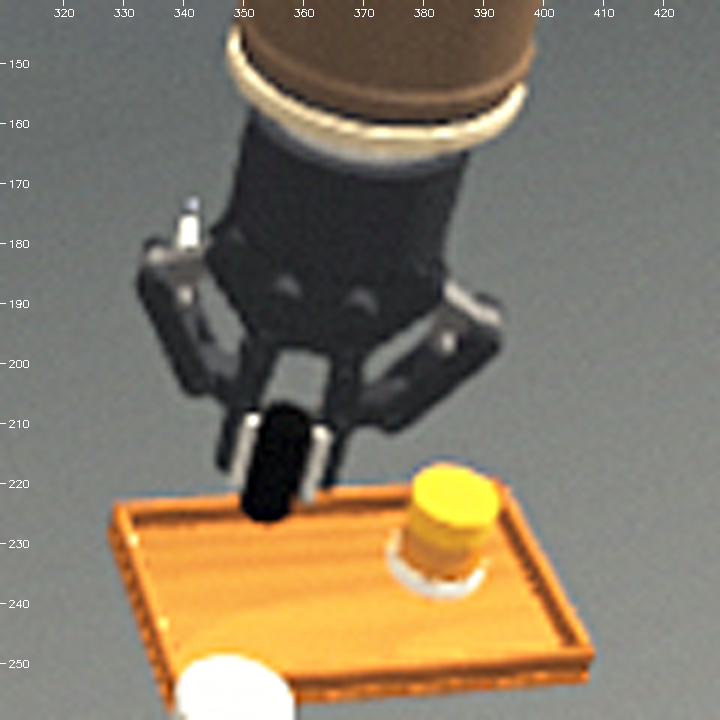

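play_rows:
  translation:
    - [-0.001, -0.002, 0.01]
    - [0, 0, 0.014]
    - [0, 0, 0.01]
    - [0, 0, 0.006]
    - [0, 0, 0.003]
    - [0, 0, 0.002]
    - [0, 0, 0]
    - [0, 0, 0]
  delta_rot:
    - [0, 0, 0]
    - [0, 0, 0]
    - [0, 0, 0]
    - [0, 0, 0]
    - [0, 0, 0]
    - [0, 0, 0]
    - [0, 0, 0]
    - [0, 0, 0]
  fingers: [0.01, 0.01, 0.01, 0.01, 0.01, 0.01, 0.01, 0.01]

```text
clock: 5.53
tcp_pos: [0.5696, 0.2476, 0.0466]
orientation: [-3.141, 0.0, -1.666]
ft_force: [0.6, -0.1, 0.8]
gripper_width: 0.0193
```

play_rows:
  translation:
    - [0, 0, 0.001]
    - [0, 0, 0.001]
    - [0, 0, 0]
    - [0, 0, 0]
  delta_rot:
    - [0, 0, 0]
    - [0, 0, 0]
    - [0, 0, 0]
    - [0, 0, 0]
  fingers: [0.01, 0.01, 0.01, 0.01]

```text
clock: 5.87
tcp_pos: [0.5696, 0.2477, 0.0445]
orientation: [-3.141, 0.0, -1.665]
ft_force: [0.6, 0.2, 1.5]
gripper_width: 0.0189
```

play_rows:
  translation:
    - [0, 0, 0.001]
    - [0, 0, 0]
    - [0, 0, 0]
  delta_rot:
    - [0, 0, 0]
    - [0, 0, 0]
    - [0, 0, 0]
  fingers: [0.01, 0.01, 0.01]

```text
clock: 6.12
tcp_pos: [0.5698, 0.2477, 0.0444]
orientation: [-3.141, 0.0, -1.665]
ft_force: [-3.9, -2.1, 18.6]
gripper_width: 0.0193
```

play_rows:
  translation:
    - [0, 0, -0.001]
    - [0, 0, 0]
    - [0, 0, 0]
    - [0, 0, 0]
    - [0, 0, 0]
    - [0, 0, 0]
    - [0, 0, -0.01]
    - [0, 0, -0.025]
    - [0, 0, -0.035]
    - [0, 0, -0.04]
    - [0, 0, -0.03]
  delta_rot:
    - [0, 0, 0]
    - [0, 0, 0]
    - [0, 0, 0]
    - [0, 0, 0]
    - [0, 0, 0]
    - [0, 0, 0]
    - [0, 0, 0]
    - [0, 0, 0]
    - [0, 0, 0]
    - [0, 0, 0]
    - [0, 0, 0]
  fingers: [0.019, 0.022, 0.026, 0.03, 0.035, 0.04, 0.04, 0.04, 0.04, 0.04, 0.04]

```text
clock: 7.03
tcp_pos: [0.5697, 0.2477, 0.1877]
orientation: [-3.14, 0.001, -1.665]
ft_force: [0.8, 0.5, 0.4]
gripper_width: 0.04
```

Run:
```python
from plan import *
from h import *
s=grab("scene","s3"); crop(s,310,140,430,260,6,"s3.png")
hd=np.radians(41.2)
X=np.array([np.cos(hd),np.sin(hd),0])
print(X)
plan([.505,-.28,.19],[180,0,-48.8])
```

```text
[0.75241491 0.65868946 0.        ]
clk 7.08 tcp [0.5721 0.2487 0.1931] rpy [-179.56    0.22  -95.42] w 0.04 F [4.6 1.7 7.5]
rot(tool,deg) [-5.100e-01  3.000e-02 -4.662e+01] shift before-rot axes [0.5327 0.0169 0.001 ] after-rot axes [0.3536 0.3987 0.0031]
```

View pics/s3.png

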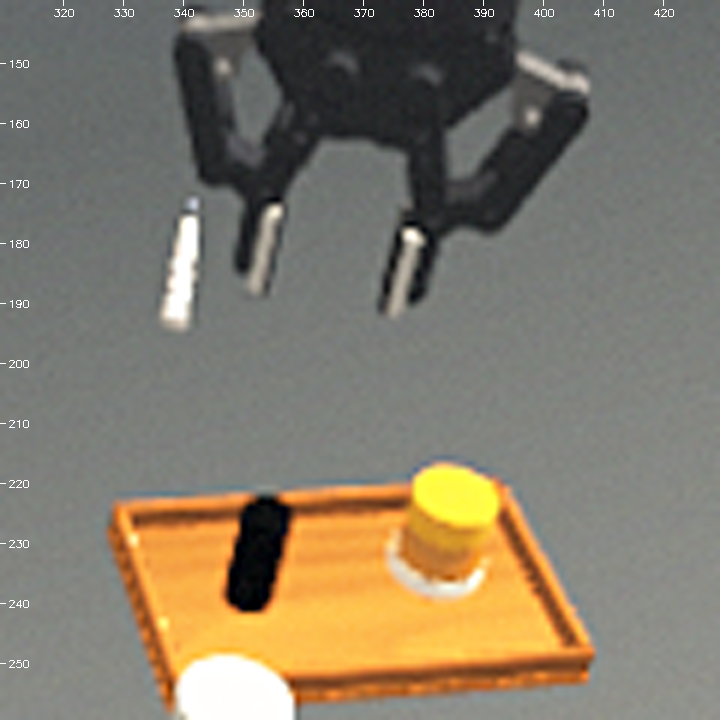

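play_rows:
  translation:
    - [0, 0, 0]
    - [0, 0, 0]
    - [0, 0, 0]
    - [0, 0, 0]
    - [0, 0, 0]
    - [0, 0, 0]
    - [0, 0, 0]
    - [0.027, 0.029, 0]
    - [0.028, 0.03, 0]
    - [0.028, 0.03, 0]
    - [0.028, 0.03, 0]
    - [0.028, 0.03, 0]
    - [0.028, 0.03, 0]
    - [0.028, 0.03, 0]
    - [0.028, 0.03, 0]
    - [0.028, 0.03, 0]
    - [0.028, 0.03, 0]
    - [0.028, 0.03, 0]
    - [0.028, 0.03, 0]
  delta_rot:
    - [0, 0, -6.65]
    - [0, 0, -6.65]
    - [0, 0, -6.65]
    - [0, 0, -6.65]
    - [0, 0, -6.65]
    - [0, 0, -6.65]
    - [0, 0, -6.7]
    - [0, 0, 0]
    - [0, 0, 0]
    - [0, 0, 0]
    - [0, 0, 0]
    - [0, 0, 0]
    - [0, 0, 0]
    - [0, 0, 0]
    - [0, 0, 0]
    - [0, 0, 0]
    - [0, 0, 0]
    - [0, 0, 0]
    - [0, 0, 0]
  fingers: [0.04, 0.04, 0.04, 0.04, 0.04, 0.04, 0.04, 0.04, 0.04, 0.04, 0.04, 0.04, 0.04, 0.04, 0.04, 0.04, 0.04, 0.04, 0.04]

```text
clock: 8.67
tcp_pos: [0.5191, -0.243, 0.1851]
orientation: [-3.141, -0.001, -0.852]
ft_force: [0.9, 0.7, 0.1]
gripper_width: 0.0401
```

Run:
```python
from plan import *
B=R.from_euler("xyz",[180,0,-48.8],degrees=True)*R.from_euler("x",12,degrees=True)
e=B.as_euler("xyz",degrees=True);print(e,B.as_matrix()[:,2])
plan([.512,-.316,.134],e)
```

```text
[-168.     0.   -48.8] [ 0.15643586  0.13694924 -0.9781476 ]
clk 8.67 tcp [ 0.5191 -0.243   0.1851] rpy [-1.7999e+02 -3.0000e-02 -4.8830e+01] w 0.0401 F [0.9 0.7 0.1]
rot(tool,deg) [11.99 -0.03 -0.03] shift before-rot axes [0.0503 0.0534 0.0511] after-rot axes [0.0503 0.0629 0.0388]
```

play_rows:
  translation:
    - [0.025, 0.026, 0.01]
    - [0.0245, 0.026, 0.02]
    - [0, 0, 0.02]
    - [0, 0, 0]
    - [0, 0, 0]
    - [0, 0, 0]
    - [0, 0, 0]
  delta_rot:
    - [0, 0, 0]
    - [0, 0, 0]
    - [0, 0, 0]
    - [6, 0, 0]
    - [6, 0, 0]
    - [0, 0, 0]
    - [0, 0, 0]
  fingers: [0.04, 0.04, 0.04, 0.04, 0.04, 0.04, 0.04]

```text
clock: 9.25
tcp_pos: [0.512, -0.3134, 0.1344]
orientation: [-2.938, 0.001, -0.856]
ft_force: [-0.4, -0.7, 0.4]
gripper_width: 0.0402
```

Run:
```python
from plan import *
from h import *
plan([.5278,-.3022,.035],[-168,0,-48.8])
s=grab("scene","s4"); crop(s,90,110,200,240,5,"s4.png")
t=grab("top","t4"); crop(t,340,150,440,260,6,"t4.png")
```

```text
clk 9.25 tcp [ 0.512  -0.3134  0.1344] rpy [-1.6836e+02  8.0000e-02 -4.9030e+01] w 0.0402 F [-0.4 -0.7  0.4]
rot(tool,deg) [ 0.36  0.03 -0.24] shift before-rot axes [0.0021 0.0012 0.1013] after-rot axes [0.002  0.0018 0.1013]
```

View pics/s4.png

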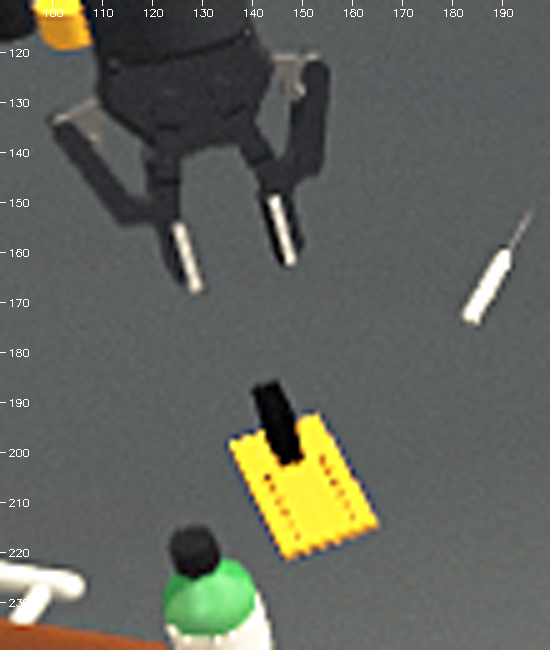

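View pics/t4.png

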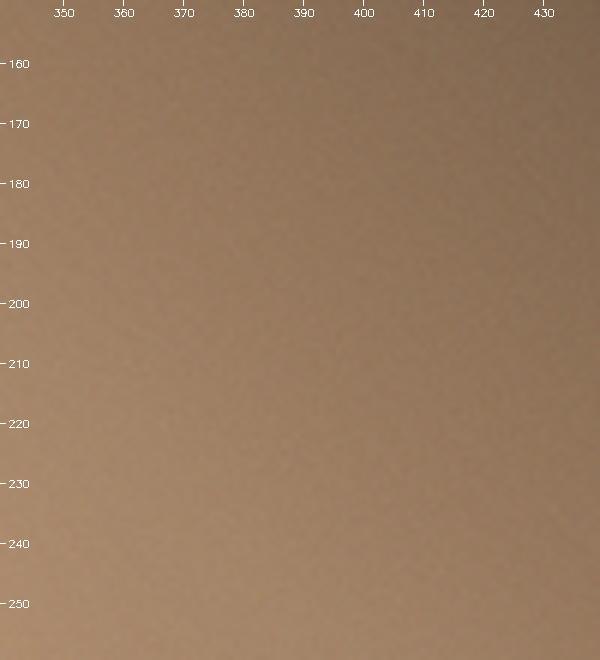

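play_rows:
  translation:
    - [0.002, 0.002, 0.015]
    - [0, 0, 0.025]
    - [0, 0, 0.025]
    - [0, 0, 0.02]
    - [0, 0, 0.01]
    - [0, 0, 0.005]
    - [0, 0, 0]
    - [0, 0, 0]
  delta_rot:
    - [0, 0, -0.2]
    - [0, 0, 0]
    - [0, 0, 0]
    - [0, 0, 0]
    - [0, 0, 0]
    - [0, 0, 0]
    - [0, 0, 0]
    - [0, 0, 0]
  fingers: [0.04, 0.04, 0.04, 0.04, 0.04, 0.04, 0.04, 0.04]

```text
clock: 10.02
tcp_pos: [0.5288, -0.3017, 0.0367]
orientation: [-2.937, -0.001, -0.848]
ft_force: [-0.5, 0.3, 1.2]
gripper_width: 0.0399
```

Run:
```python
from plan import *
from h import *
plan([.5278,-.3022,.035],[-168,0,-48.8])
s=grab("scene","s5"); crop(s,90,130,200,240,5,"s5.png")
```

```text
clk 10.02 tcp [ 0.5288 -0.3017  0.0367] rpy [-1.6827e+02 -5.0000e-02 -4.8580e+01] w 0.0399 F [-0.5  0.3  1.2]
rot(tool,deg) [ 0.27 -0.01  0.22] shift before-rot axes [-0.0003  0.0014  0.0014] after-rot axes [-0.0003  0.0014  0.0014]
```

View pics/s5.png

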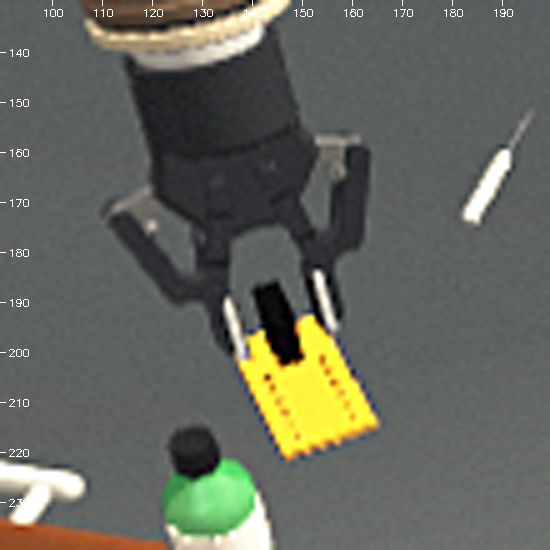

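Gripper straddles the block (fingers at px ~135 and ~155, block at ~146). Correct slightly and close.

play_rows:
  translation:
    - [0, 0.0015, 0.001]
    - [0, 0, 0]
    - [0, 0, 0]
    - [0, 0, 0]
    - [0, 0, 0]
    - [0, 0, 0]
    - [0, 0, 0]
    - [0, 0, 0]
  delta_rot:
    - [0.2, 0, 0.2]
    - [0, 0, 0]
    - [0, 0, 0]
    - [0, 0, 0]
    - [0, 0, 0]
    - [0, 0, 0]
    - [0, 0, 0]
    - [0, 0, 0]
  fingers: [0.04, 0.03, 0.024, 0.018, 0.005, 0.005, 0.005, 0.005]
  force: 80

```text
clock: 10.73
tcp_pos: [0.5274, -0.3029, 0.0351]
orientation: [-2.933, -0.0, -0.852]
ft_force: [-2.0, -1.7, 7.4]
gripper_width: 0.0128
```

Run:
```python
from plan import *
plan([.5278,-.3022,.035],[-168,0,-48.8])
```

```text
clk 10.73 tcp [ 0.5274 -0.3029  0.0351] rpy [-1.6805e+02 -1.0000e-02 -4.8840e+01] w 0.0128 F [-2.  -1.7  7.4]
rot(tool,deg) [ 0.05 -0.02 -0.03] shift before-rot axes [-0.0003 -0.0007  0.0003] after-rot axes [-0.0003 -0.0007  0.0003]
```

play_rows:
  translation:
    - [0, -0.001, -0.005]
    - [0, -0.002, -0.01]
    - [0, -0.004, -0.02]
    - [0, -0.006, -0.03]
    - [0, -0.006, -0.03]
    - [0, -0.003, -0.015]
    - [0, 0, 0]
    - [0, 0, 0]
  delta_rot:
    - [0, 0, 0]
    - [0, 0, 0]
    - [0, 0, 0]
    - [0, 0, 0]
    - [0, 0, 0]
    - [0, 0, 0]
    - [0, 0, 0]
    - [0, 0, 0]
  fingers: [0.005, 0.005, 0.005, 0.005, 0.005, 0.005, 0.005, 0.005]

```text
clock: 11.4
tcp_pos: [0.5266, -0.3037, 0.148]
orientation: [-2.933, -0.002, -0.852]
ft_force: [0.0, 0.3, -3.9]
gripper_width: 0.0128
```

```bash
cat > pl.py <<'E'
from plan import *
from h import *
def Rp(h,tilt): # plate rotation: heading deg, nose-down tilt deg
    return R.from_euler("z",h,degrees=True)*R.from_euler("y",tilt,degrees=True)
G_T=np.array([.5274,-.3029,.0351]);G_R=R.from_euler("xyz",[-168.05,0,-48.84],degrees=True)
P_T=np.array([.5495,-.2833,.003]);P_R=Rp(41.2,0)
REL_R=P_R.inv()*G_R; REL_T=P_R.inv().apply(G_T-P_T)
NEST=np.array([.538,.006,.018]);NH=-5.43
def plate_pose(o):
    A=R.from_euler("xyz",o["orientation"]); PR=A*REL_R.inv(); return o["tcp_pos"]-PR.apply(REL_T),PR
def innest(p): return R.from_euler("z",NH,degrees=True).inv().apply(p-NEST)
def target(nx,ny,nz,tilt,h=None):
    "plate centre in nest frame (m, above floor)"
    PR=Rp(NH if h is None else h,tilt); c=NEST+R.from_euler("z",NH,degrees=True).apply([nx,ny,nz])
    return c+PR.apply(REL_T),(PR*REL_R)
def go(nx,ny,nz,tilt):
    p,r=target(nx,ny,nz,tilt); plan(p,r.as_euler("xyz",degrees=True)); print(" target tcp",p.round(4),r.as_euler("xyz",degrees=True).round(2))
def outline(c,p,PR,z=.003):
    q=np.array([[.05,-.025,z],[.05,.025,z],[-.05,.025,z],[-.05,-.025,z]]);return proj(c,p+PR.apply(q))
def report(o):
    p,PR=plate_pose(o); n=innest(p); e=PR.as_euler("xyz",degrees=True)
    nose=innest(p+PR.apply([.05,0,-.003]));tail=innest(p+PR.apply([-.05,0,-.003]))
    print("plate nest mm",(n*1e3).round(1),"rpy",e.round(2),"nose bottom",(nose*1e3).round(1),"tail bottom",(tail*1e3).round(1))
E
python3 - <<'E'
from pl import *
from station import telemetry
o=telemetry.get_obs();report(o);print(REL_T)
s=grab("scene","s6");p,PR=plate_pose(o)
q=outline(s,p,PR);print(q.round(1).tolist())
go(-.060,0,.10,0)
im=s["pixels"].copy()
x0,y0,x1,y1=80,110,200,230;im=cv2.resize(im[y0:y1,x0:x1],None,fx=5,fy=5,interpolation=cv2.INTER_CUBIC)
cv2.polylines(im,[(((q+.5-[x0,y0])*5)).astype(int)],True,(0,0,255),1);cv2.imwrite("pics/s6.png",im)
E
```

```text
plate nest mm [  38.2 -287.8   97.9] rpy [-9.000e-02 -1.000e-02  4.122e+01] nose bottom [  72.5 -251.4   94.9] tail bottom [   3.9 -324.1   94.9]
[-0.02953868 -0.0001903   0.0321    ]
[[136.9, 185.1], [157.3, 178.8], [145.2, 158.6], [126.0, 164.1]]
clk 11.45 tcp [ 0.5261 -0.3032  0.1468] rpy [-1.6806e+02  3.0000e-02 -4.8810e+01] w 0.0126 F [-0.9  0.  -3.9]
rot(tool,deg) [2.000e-02 9.690e+00 4.564e+01] shift before-rot axes [-0.2898 -0.1483  0.0281] after-rot axes [-0.3087  0.1041 -0.0254]
 target tcp [0.4488 0.0143 0.1501] [-168.05    0.    -95.47]
```

View pics/s6.png

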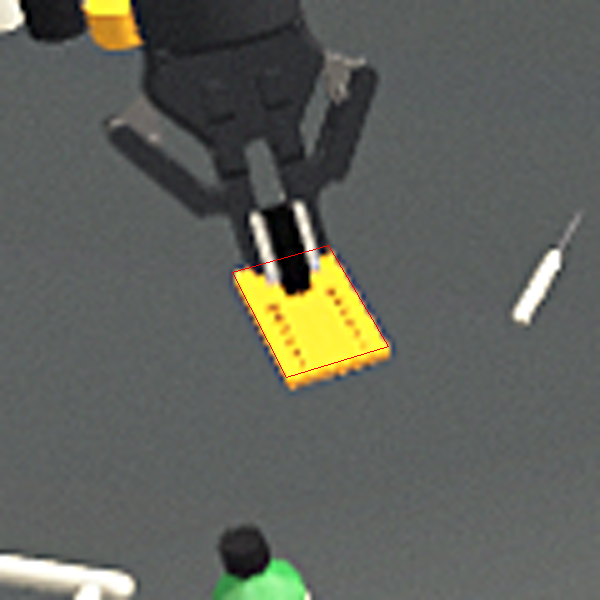

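play_rows:
  translation:
    - [0, -0.005, -0.02]
    - [0, -0.006, -0.03]
    - [0, 0, 0]
    - [0, 0, 0]
    - [-0.02, -0.01, 0]
    - [-0.03, -0.014, 0]
    - [-0.03, -0.014, 0]
    - [-0.03, -0.014, 0]
    - [-0.03, -0.014, 0]
    - [-0.03, -0.014, 0]
    - [-0.03, -0.014, 0]
    - [-0.03, -0.014, 0]
    - [0, 0, 0]
    - [0, 0, 0]
    - [0, 0, 0]
    - [0, 0, 0]
    - [0, 0, 0]
    - [0, 0, 0]
    - [0, 0, 0]
    - [0, 0, 0]
  delta_rot:
    - [0, 0, 0]
    - [0, 0, 0]
    - [-6, 0, 0]
    - [-6, 0, 0]
    - [0, 0, 0]
    - [0, 0, 0]
    - [0, 0, 0]
    - [0, 0, 0]
    - [0, 0, 0]
    - [0, 0, 0]
    - [0, 0, 0]
    - [0, 0, 0]
    - [0, 0, 5.5]
    - [0, 0, 6.5]
    - [0, 0, 6.5]
    - [0, 0, 6.5]
    - [0, 0, 6.5]
    - [0, 0, 6.5]
    - [0, 0, 6.5]
    - [0, 0, 2.1]
  fingers: [0.005, 0.005, 0.005, 0.005, 0.005, 0.005, 0.005, 0.005, 0.005, 0.005, 0.005, 0.005, 0.005, 0.005, 0.005, 0.005, 0.005, 0.005, 0.005, 0.005]

```text
clock: 13.12
tcp_pos: [0.4556, -0.0586, 0.1967]
orientation: [3.138, 0.0, -1.673]
ft_force: [0.5, 0.7, -3.3]
gripper_width: 0.0129
```

Run:
```python
from pl import *
from station import telemetry
report(telemetry.get_obs())
go(-.045,0,.07,12)
```

```text
plate nest mm [-53.8 -72.1 141.1] rpy [ 0.02 12.17 -5.79] nose bottom [ -5.6 -72.4 127.6] tail bottom [-103.3  -71.8  148.7]
clk 13.12 tcp [ 0.4556 -0.0586  0.1967] rpy [ 1.7978e+02  1.0000e-02 -9.5830e+01] w 0.0129 F [ 0.5  0.7 -3.3]
rot(tool,deg) [ 0.17  0.02 -0.36] shift before-rot axes [-0.072  -0.0085  0.0711] after-rot axes [-0.072  -0.0087  0.0711]
 target tcp [0.4711 0.0122 0.1255] [ 1.7995e+02 -1.0000e-02 -9.5470e+01]
```

play_rows:
  translation:
    - [-0.02, -0.003, 0]
    - [-0.028, -0.003, 0.01]
    - [-0.024, -0.0025, 0.02]
    - [0, 0, 0.025]
    - [0, 0, 0.015]
    - [0, 0, 0]
    - [0, 0, 0]
    - [0, 0, 0]
  delta_rot:
    - [0, 0, -0.35]
    - [0, 0, 0]
    - [0, 0, 0]
    - [0, 0, 0]
    - [0, 0, 0]
    - [0, 0, 0]
    - [0, 0, 0]
    - [0, 0, 0]
  fingers: [0.005, 0.005, 0.005, 0.005, 0.005, 0.005, 0.005, 0.005]

```text
clock: 13.78
tcp_pos: [0.4713, 0.0119, 0.1281]
orientation: [3.14, -0.0, -1.66]
ft_force: [0.6, -0.2, -3.4]
gripper_width: 0.0128
```

```bash
cat > look.py <<'E'
from pl import *
from station import telemetry
import sys
def look(tag,a,tgt=None,x0=190,y0=110,x1=310,y1=240,S=6):
    o=telemetry.get_obs();report(o)
    if tgt: go(*tgt)
    s=grab("scene",tag);p,PR=plate_pose(o);q=outline(s,p,PR);q2=outline(s,p,PR,-.003)
    im=cv2.resize(s["pixels"][y0:y1,x0:x1],None,fx=S,fy=S,interpolation=cv2.INTER_CUBIC)
    if S*(y1-y0)>600: im=cv2.resize(im,None,fx=600/(S*(y1-y0)),fy=600/(S*(y1-y0)))
    k=im.shape[0]/(y1-y0)
    if a: cv2.polylines(im,[(((q+.5-[x0,y0])*k)).astype(int)],True,(0,0,255),1)
    cv2.imwrite(f"pics/{tag}.png",im)
E
python3 - <<'E'
from look import *
look("s7",1,(-.045,0,.035,12))
E
```

```text
plate nest mm [-44.7  -0.1  72.6] rpy [-1.000e-02  1.205e+01 -5.050e+00] nose bottom [ 3.5  0.2 59.2] tail bottom [-94.3  -0.5  80.1]
clk 13.78 tcp [0.4713 0.0119 0.1281] rpy [ 1.799e+02 -2.000e-02 -9.509e+01] w 0.0128 F [ 0.6 -0.2 -3.4]
rot(tool,deg) [ 0.05 -0.01  0.38] shift before-rot axes [-0.0003  0.0002  0.0376] after-rot axes [-0.0003  0.0003  0.0376]
 target tcp [0.4711 0.0122 0.0905] [ 1.7995e+02 -1.0000e-02 -9.5470e+01]
```

View pics/s7.png

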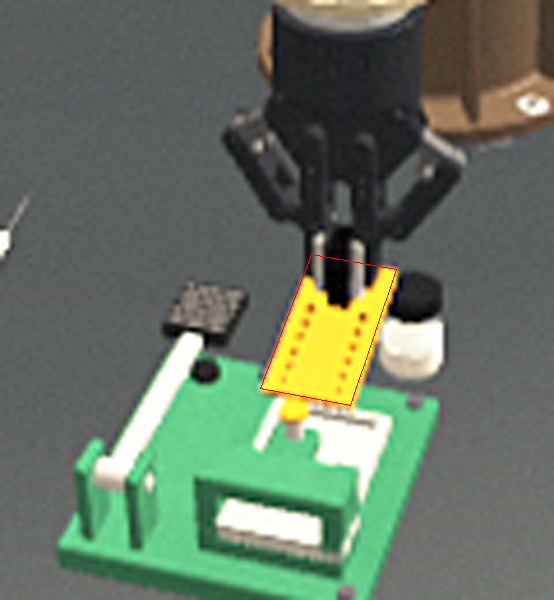

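play_rows:
  translation:
    - [0, 0, 0.01]
    - [0, 0, 0.015]
    - [0, 0, 0.015]
    - [0, 0, 0.01]
    - [0, 0, 0]
    - [0, 0, 0]
    - [0, 0, 0]
  delta_rot:
    - [0, 0, 0.35]
    - [0, 0, 0]
    - [0, 0, 0]
    - [0, 0, 0]
    - [0, 0, 0]
    - [0, 0, 0]
    - [0, 0, 0]
  fingers: [0.005, 0.005, 0.005, 0.005, 0.005, 0.005, 0.005]

```text
clock: 14.42
tcp_pos: [0.4719, 0.0119, 0.0787]
orientation: [3.141, -0.0, -1.666]
ft_force: [-0.4, 0.9, -2.3]
gripper_width: 0.013
```

Run:
```python
from look import *
look("s8",1,(-.045,0,.015,12))
```

```text
plate nest mm [-44.2  -0.2  23.2] rpy [-1.000e-02  1.196e+01 -5.390e+00] nose bottom [ 4.1 -0.1  9.9] tail bottom [-93.7  -0.2  30.6]
clk 14.42 tcp [0.4719 0.0119 0.0787] rpy [ 1.7999e+02 -1.0000e-02 -9.5430e+01] w 0.013 F [-0.4  0.9 -2.3]
rot(tool,deg) [-0.04 -0.01  0.04] shift before-rot axes [-0.0002  0.0008  0.0082] after-rot axes [-0.0002  0.0008  0.0082]
 target tcp [0.4711 0.0122 0.0705] [ 1.7995e+02 -1.0000e-02 -9.5470e+01]
```

View pics/s8.png

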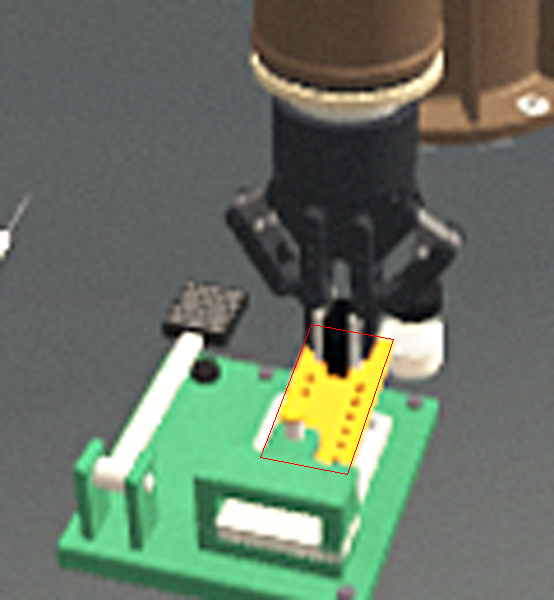

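play_rows:
  translation:
    - [0, 0, 0.003]
    - [0, 0, 0.003]
    - [0, 0, 0.002]
    - [0, 0, 0]
    - [0, 0, 0]
  delta_rot:
    - [0, 0, 0]
    - [0, 0, 0]
    - [0, 0, 0]
    - [0, 0, 0]
    - [0, 0, 0]
  fingers: [0.005, 0.005, 0.005, 0.005, 0.005]

```text
clock: 14.88
tcp_pos: [0.4712, 0.012, 0.0699]
orientation: [3.14, -0.0, -1.665]
ft_force: [0.1, -0.2, -2.7]
gripper_width: 0.013
```

Run:
```python
from look import *
report(telemetry.get_obs()); go(0,0,.015,12)
```

```text
plate nest mm [-44.9  -0.1  14.3] rpy [-1.000e-02  1.203e+01 -5.380e+00] nose bottom [ 3.4 -0.1  0.9] tail bottom [-94.4  -0.1  21.8]
clk 14.88 tcp [0.4712 0.012  0.0699] rpy [ 1.7992e+02 -2.0000e-02 -9.5420e+01] w 0.013 F [ 0.1 -0.2 -2.7]
rot(tool,deg) [ 0.03 -0.01  0.05] shift before-rot axes [-0.0001 -0.0448 -0.0008] after-rot axes [-0.0001 -0.0448 -0.0007]
 target tcp [0.5159 0.0079 0.0705] [ 1.7995e+02 -1.0000e-02 -9.5470e+01]
```

play_rows:
  translation:
    - [0, -0.006, -0.0005]
    - [0, -0.008, 0]
    - [0, -0.008, 0]
    - [0, -0.006, 0]
    - [0, 0, 0]
    - [0, 0, 0]
  delta_rot:
    - [0, 0, 0]
    - [0, 0, 0]
    - [0, 0, 0]
    - [0, 0, 0]
    - [0, 0, 0]
    - [0, 0, 0]
  fingers: [0.005, 0.005, 0.005, 0.005, 0.005, 0.005]

```text
clock: 15.38
tcp_pos: [0.4996, 0.0093, 0.0704]
orientation: [3.141, -0.0, -1.665]
ft_force: [-0.6, -0.3, -3.0]
gripper_width: 0.0129
```

Run:
```python
from look import *
look("s9",1,(0.001,0,.015,12))
```

```text
plate nest mm [-16.3  -0.1  14.8] rpy [-1.00e-02  1.20e+01 -5.39e+00] nose bottom [32.  -0.1  1.5] tail bottom [-65.8  -0.2  22.3]
clk 15.38 tcp [0.4996 0.0093 0.0704] rpy [ 1.7995e+02 -2.0000e-02 -9.5420e+01] w 0.0129 F [-0.6 -0.3 -3. ]
rot(tool,deg) [ 0.   -0.01  0.05] shift before-rot axes [-0.0001 -0.0173 -0.0002] after-rot axes [-0.0001 -0.0173 -0.0002]
 target tcp [0.5169 0.0078 0.0705] [ 1.7995e+02 -1.0000e-02 -9.5470e+01]
```

View pics/s9.png

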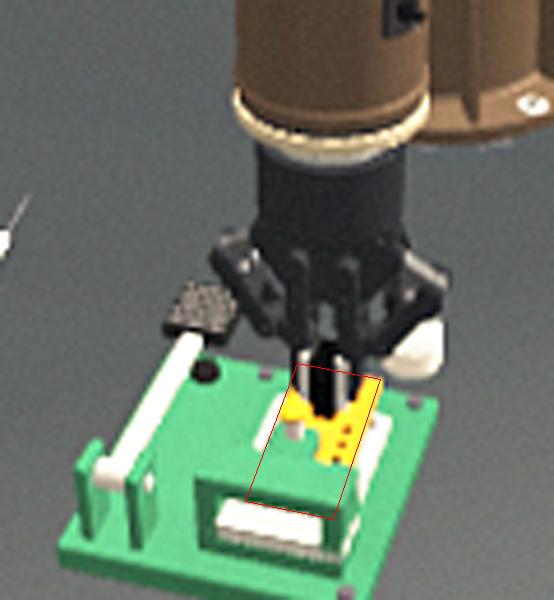

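play_rows:
  translation:
    - [0, -0.005, 0]
    - [0, -0.005, 0]
    - [0, -0.004, 0]
    - [0, -0.002, 0]
    - [0, -0.0015, 0]
    - [0, 0, 0]
    - [0, 0, 0]
  delta_rot:
    - [0, 0, 0]
    - [0, 0, 0]
    - [0, 0, 0]
    - [0, 0, 0]
    - [0, 0, 0]
    - [0, 0, 0]
    - [0, 0, 0]
  fingers: [0.005, 0.005, 0.005, 0.005, 0.005, 0.005, 0.005]

```text
clock: 16.02
tcp_pos: [0.5166, 0.0077, 0.0704]
orientation: [3.14, -0.0, -1.665]
ft_force: [0.6, -0.5, -3.1]
gripper_width: 0.0128
```

Run:
```python
from look import *
look("s10",0,(0.000,0,.0035,0))
c=load("s10")
crop(c,220,190,280,235,10,"s10z.png")
for th in (12,9,6,3,0):
    # rotate about nose bottom at (50,0,1.0->0.3)
    r=np.radians(th); nz=.0003+.001*th/12
    cx=.0498-.05*np.cos(r)+.003*np.sin(r)*1; cz=nz+.05*np.sin(r)+.003*np.cos(r)
    p,rr=target(cx,0,cz,th); print(th,innest(p).round(4))
```

```text
plate nest mm [ 0.7 -0.1 14.8] rpy [-1.000e-02  1.202e+01 -5.380e+00] nose bottom [49.  -0.1  1.5] tail bottom [-48.8  -0.1  22.3]
clk 16.02 tcp [0.5166 0.0077 0.0704] rpy [ 1.7993e+02 -2.0000e-02 -9.5420e+01] w 0.0128 F [ 0.6 -0.5 -3.1]
rot(tool,deg) [ 1.202e+01 -1.000e-02  5.000e-02] shift before-rot axes [-0.0001  0.008   0.0168] after-rot axes [-0.0001  0.0113  0.0148]
 target tcp [0.5086 0.0086 0.0536] [-168.05    0.    -95.47]
12 [-0.0207 -0.0002  0.0522]
9 [-0.0233 -0.0002  0.0482]
6 [-0.0256 -0.0002  0.044 ]
3 [-0.0278 -0.0002  0.0398]
0 [-0.0297 -0.0002  0.0354]
```

View pics/s10z.png

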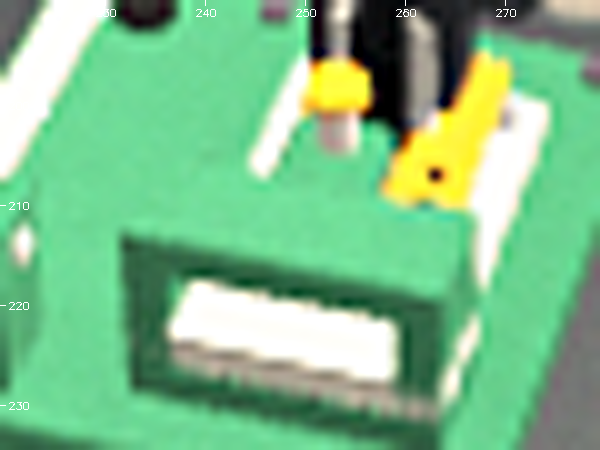

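play_rows:
  translation:
    - [0, 0.0012, 0.002]
    - [0, 0.0012, 0.002]
    - [0, 0.0012, 0.002]
    - [0, 0.0012, 0.002]
    - [0, 0, 0]
    - [0, 0, 0]
  delta_rot:
    - [1.5, 0, 0]
    - [1.5, 0, 0]
    - [1.5, 0, 0]
    - [1.5, 0, 0]
    - [0, 0, 0]
    - [0, 0, 0]
  fingers: [0.005, 0.005, 0.005, 0.005, 0.005, 0.005]

```text
clock: 16.57
tcp_pos: [0.5116, 0.0082, 0.0622]
orientation: [-3.039, -0.0, -1.665]
ft_force: [1.2, 0.0, -3.2]
gripper_width: 0.0126
```

Run:
```python
from look import *
look("s11",0,(0.000,0,.0033,0))
```

```text
plate nest mm [-0.5 -0.1  9.2] rpy [-0.02  6.09 -5.38] nose bottom [48.9 -0.1  0.9] tail bottom [-50.5  -0.2  11.5]
clk 16.57 tcp [0.5116 0.0082 0.0622] rpy [-1.7414e+02 -2.0000e-02 -9.5410e+01] w 0.0126 F [ 1.2  0.  -3.2]
rot(tool,deg) [ 6.09 -0.01  0.06] shift before-rot axes [-0.0001  0.0039  0.0085] after-rot axes [-0.0001  0.0048  0.008 ]
 target tcp [0.5086 0.0086 0.0534] [-168.05    0.    -95.47]
```

play_rows:
  translation:
    - [0, 0.001, 0.002]
    - [0, 0.001, 0.002]
    - [0, 0.0012, 0.002]
    - [0, 0, 0]
    - [0, 0, 0]
  delta_rot:
    - [1.5, 0, 0]
    - [1.5, 0, 0]
    - [1.5, 0, 0]
    - [0, 0, 0]
    - [0, 0, 0]
  fingers: [0.005, 0.005, 0.005, 0.005, 0.005]

```text
clock: 17.03
tcp_pos: [0.5099, 0.0083, 0.0559]
orientation: [-2.961, -0.0, -1.665]
ft_force: [0.5, 0.2, -3.3]
gripper_width: 0.0129
```

Run:
```python
from look import *
look("s12",0,(0.000,0,.0033,0))
crop(load("s12"),220,160,290,215,10,"s12z.png")
```

```text
plate nest mm [ 0.4 -0.1  5. ] rpy [-0.02  1.58 -5.37] nose bottom [50.3 -0.1  0.6] tail bottom [-49.7  -0.2   3.4]
clk 17.03 tcp [0.5099 0.0083 0.0559] rpy [-1.6963e+02 -2.0000e-02 -9.5410e+01] w 0.0129 F [ 0.5  0.2 -3.3]
rot(tool,deg) [ 1.58 -0.01  0.06] shift before-rot axes [-0.0002  0.0017  0.0022] after-rot axes [-0.0002  0.0018  0.0022]
 target tcp [0.5086 0.0086 0.0534] [-168.05    0.    -95.47]
```

View pics/s12z.png

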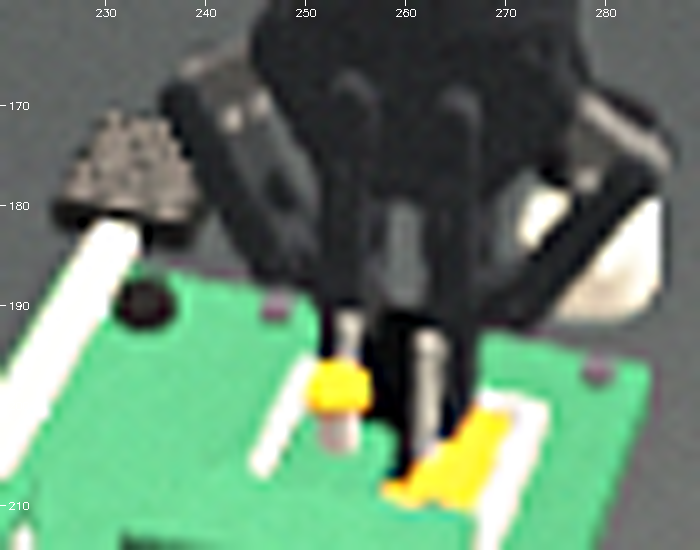

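play_rows:
  translation:
    - [0, 0.0014, 0.002]
    - [0, 0, 0]
    - [0, 0, 0.0005]
    - [0, 0, 0]
  delta_rot:
    - [1.5, 0, 0]
    - [0, 0, 0]
    - [0, 0, 0]
    - [0, 0, 0]
  fingers: [0.005, 0.005, 0.005, 0.005]

```text
clock: 17.42
tcp_pos: [0.5094, 0.0084, 0.0533]
orientation: [-2.934, -0.0, -1.665]
ft_force: [0.5, 1.0, -3.0]
gripper_width: 0.0129
```

Run:
```python
from look import *
report(telemetry.get_obs()); go(0,0,.003,0)
```

```text
plate nest mm [ 0.8 -0.1  3.2] rpy [-0.02  0.04 -5.38] nose bottom [50.8 -0.1  0.2] tail bottom [-49.2  -0.2   0.2]
clk 17.42 tcp [0.5094 0.0084 0.0533] rpy [-1.6809e+02 -2.0000e-02 -9.5420e+01] w 0.0129 F [ 0.5  1.  -3. ]
rot(tool,deg) [ 0.04 -0.01  0.05] shift before-rot axes [-0.0001  0.0008  0.    ] after-rot axes [-0.0001  0.0008  0.    ]
 target tcp [0.5086 0.0086 0.0531] [-168.05    0.    -95.47]
```

Not yet in contact; lower gently (world down) until the floor bears.

play_rows:
  translation:
    - [0, 0.0001, 0.0005]
    - [0, 0.0001, 0.0005]
    - [0, 0, 0]
    - [0, 0, 0]
  delta_rot:
    - [0, 0, 0]
    - [0, 0, 0]
    - [0, 0, 0]
    - [0, 0, 0]
  fingers: [0.005, 0.005, 0.005, 0.005]

```text
clock: 17.75
tcp_pos: [0.5094, 0.0084, 0.0531]
orientation: [-2.932, -0.0, -1.665]
ft_force: [-6.4, -0.7, 21.0]
gripper_width: 0.0131
```

play_rows:
  translation:
    - [0, -0.0001, -0.0007]
    - [0, 0, 0]
    - [0, 0, 0]
    - [0, 0, 0]
    - [0, 0, 0]
    - [0, 0, 0]
    - [0, 0, 0]
  delta_rot:
    - [0, 0, 0]
    - [0, 0, 0]
    - [0, 0, 0]
    - [0, 0, 0]
    - [0, 0, 0]
    - [0, 0, 0]
    - [0, 0, 0]
  fingers: [0.005, 0.012, 0.014, 0.017, 0.021, 0.025, 0.027]
  force: 40

```text
clock: 18.33
tcp_pos: [0.5089, 0.0084, 0.0529]
orientation: [-2.933, -0.0, -1.665]
ft_force: [0.5, 0.2, -0.9]
gripper_width: 0.0274
```

Run:
```python
from look import *
look("s13",0)
crop(load("s13"),220,160,290,215,10,"s13z.png")
```

```text
plate nest mm [ 0.4 -0.1  2.8] rpy [-0.02  0.01 -5.38] nose bottom [50.4 -0.1 -0.2] tail bottom [-49.6  -0.2  -0.2]
```

View pics/s13z.png

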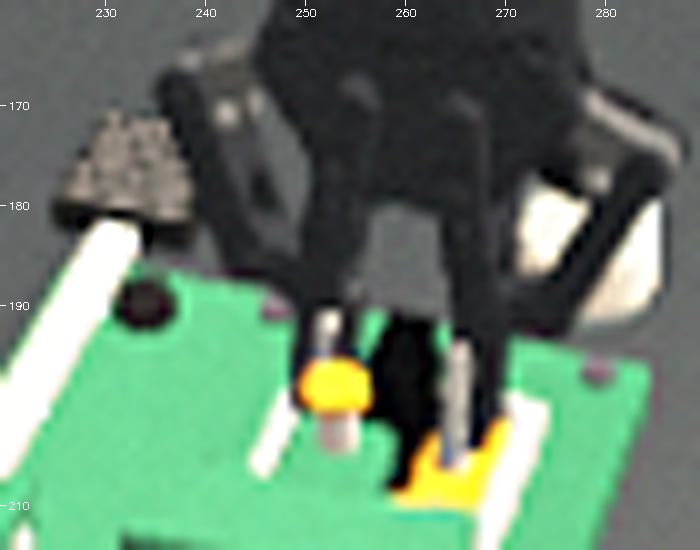

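play_rows:
  translation:
    - [0, -0.001, -0.005]
    - [0, -0.002, -0.01]
    - [0, -0.004, -0.02]
    - [0, -0.006, -0.03]
    - [0, -0.007, -0.035]
    - [0, -0.006, -0.03]
    - [0, 0, 0]
    - [0, 0, 0]
    - [0, 0, 0]
  delta_rot:
    - [0, 0, 0]
    - [0, 0, 0]
    - [0, 0, 0]
    - [0, 0, 0]
    - [0, 0, 0]
    - [0, 0, 0]
    - [-6, 0, 0]
    - [-6, 0, 0]
    - [0, 0, 0]
  fingers: [0.027, 0.027, 0.027, 0.027, 0.027, 0.027, 0.015, 0.0, 0.0]

```text
clock: 19.13
tcp_pos: [0.51, 0.0085, 0.1873]
orientation: [3.139, 0.0, -1.665]
ft_force: [-0.7, -1.0, -0.5]
gripper_width: 0.0002
```

Run:
```python
from look import *
s=grab("scene","s14"); crop(s,190,160,300,250,7,"s14.png")
t=grab("top","t14"); cv2.imwrite("pics/t14.png",t["pixels"])
plan([.4517,-.0714,.12],[180,0,-95.43])
```

```text
clk 19.23 tcp [0.508  0.0086 0.1851] rpy [-1.799e+02 -1.000e-02 -9.543e+01] w 0.0002 F [-0.6  0.  -0. ]
rot(tool,deg) [-0.1  -0.01  0.  ] shift before-rot axes [0.0849 0.0486 0.0651] after-rot axes [0.085  0.0485 0.0651]
```

View pics/s14.png

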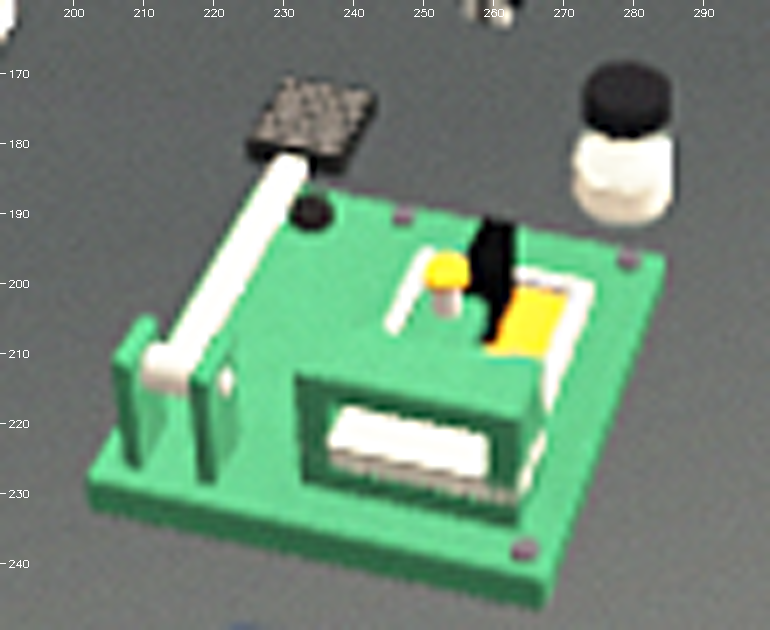

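View pics/t14.png

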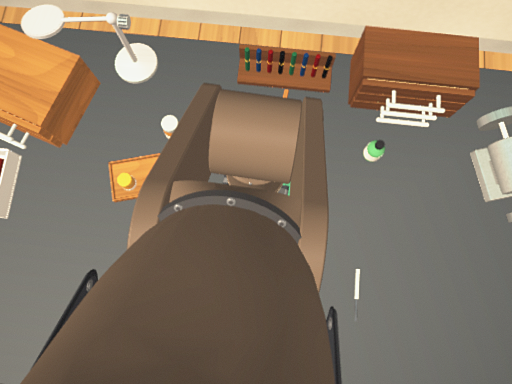

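play_rows:
  translation:
    - [0.025, 0.0145, 0]
    - [0.03, 0.017, 0]
    - [0.03, 0.017, 0.015]
    - [0, 0, 0.025]
    - [0, 0, 0.025]
    - [0, 0, 0]
    - [0, 0, 0]
  delta_rot:
    - [0, 0, 0]
    - [0, 0, 0]
    - [0, 0, 0]
    - [0, 0, 0]
    - [0, 0, 0]
    - [0, 0, 0]
    - [0, 0, 0]
  fingers: [0, 0, 0, 0, 0, 0, 0]

```text
clock: 19.82
tcp_pos: [0.4493, -0.071, 0.1198]
orientation: [3.139, -0.0, -1.665]
ft_force: [-0.0, 0.5, 0.6]
gripper_width: 0.0002
```

Run:
```python
from look import *
plan([.4517,-.0714,.055],[180,0,-95.43])
s=grab("scene","s15"); crop(s,190,110,300,215,7,"s15.png")
```

```text
clk 19.82 tcp [ 0.4493 -0.071   0.1198] rpy [ 1.7984e+02 -1.0000e-02 -9.5420e+01] w 0.0002 F [-0.   0.5  0.6]
rot(tool,deg) [ 0.16 -0.01  0.01] shift before-rot axes [ 0.0002 -0.0026  0.0648] after-rot axes [ 0.0002 -0.0024  0.0648]
```

View pics/s15.png

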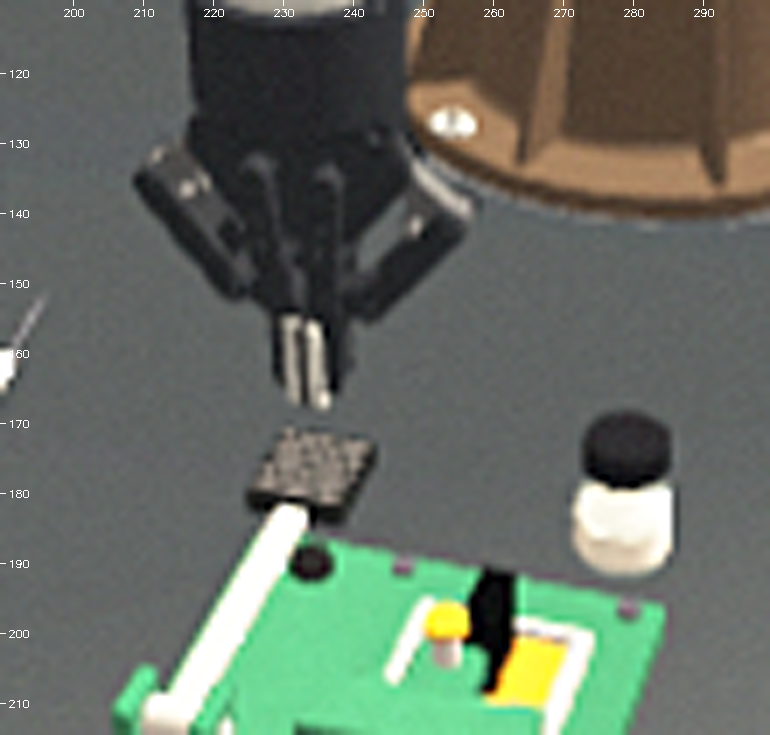

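Run:
```python
from look import *
s=load("s14")
N=R.from_euler("z",NH,degrees=True)
for z in (.006,.009,.012,.02):
    print(z,proj(s,NEST+N.apply([[-.0496,.025,z],[0.02,.025,z],[0.03,.025,.006]])).round(1).tolist())
print("sill inner left corner",proj(s,NEST+N.apply([[-.0525,.028,.009],[-.0565,.034,.009]])).round(1))
crop(s,250,185,285,225,14,"s14z.png",5)
```

```text
0.006 [[270.4, 201.6], [263.3, 219.0], [262.2, 221.7]]
0.009 [[270.4, 200.8], [263.3, 218.2], [262.2, 221.7]]
0.012 [[270.5, 199.9], [263.3, 217.3], [262.2, 221.7]]
0.02 [[270.5, 197.6], [263.3, 214.9], [262.2, 221.7]]
sill inner left corner [[271.8 200.3]
 [274.4 199.8]]
```

View pics/s14z.png

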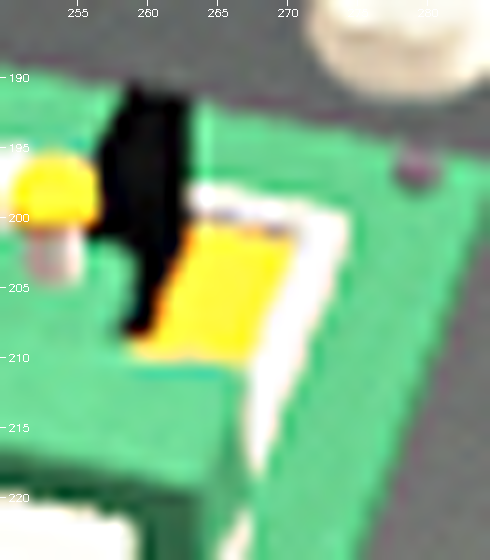

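play_rows:
  translation:
    - [0, -0.002, 0.01]
    - [0, 0, 0.012]
    - [0, 0, 0.008]
    - [0, 0, 0.005]
    - [0, 0, 0.005]
    - [0, 0, 0.005]
    - [0, 0, 0.005]
    - [0, 0, 0.005]
    - [0, 0, 0]
    - [0, 0, 0]
  delta_rot:
    - [0, 0, 0]
    - [0, 0, 0]
    - [0, 0, 0]
    - [0, 0, 0]
    - [0, 0, 0]
    - [0, 0, 0]
    - [0, 0, 0]
    - [0, 0, 0]
    - [0, 0, 0]
    - [0, 0, 0]
  fingers: [0, 0, 0, 0, 0, 0, 0, 0, 0, 0]

```text
clock: 20.7
tcp_pos: [0.4535, -0.0717, 0.0655]
orientation: [3.141, -0.0, -1.665]
ft_force: [1.9, 0.1, 6.3]
gripper_width: 0.0001
```

play_rows:
  translation:
    - [0, 0, 0.004]
    - [0, 0, 0.003]
    - [0, 0, 0.002]
    - [0, 0, 0]
    - [0, 0, 0]
  delta_rot:
    - [0, 0, 0]
    - [0, 0, 0]
    - [0, 0, 0]
    - [0, 0, 0]
    - [0, 0, 0]
  fingers: [0, 0, 0, 0, 0]

```text
clock: 21.12
tcp_pos: [0.4541, -0.0719, 0.0569]
orientation: [-3.14, -0.001, -1.665]
ft_force: [2.2, 0.6, 8.8]
gripper_width: -0.0004
```

play_rows:
  translation:
    - [0, 0, 0.001]
    - [0, 0, 0.001]
    - [0, 0, 0]
    - [0, 0, 0]
  delta_rot:
    - [0, 0, 0]
    - [0, 0, 0]
    - [0, 0, 0]
    - [0, 0, 0]
  fingers: [0, 0, 0, 0]

```text
clock: 21.45
tcp_pos: [0.4543, -0.0719, 0.0556]
orientation: [-3.14, -0.001, -1.665]
ft_force: [-1.4, 2.3, 29.3]
gripper_width: 0.0
```

play_rows:
  translation:
    - [0, 0, 0]
    - [0, 0, 0]
    - [0, 0, 0]
    - [0, 0, 0]
    - [0, 0, 0]
    - [0, 0, 0]
    - [0, 0, 0]
    - [0, 0, 0]
    - [0, 0, 0]
    - [0, 0, 0]
  delta_rot:
    - [0, 0, 0]
    - [0, 0, 0]
    - [0, 0, 0]
    - [0, 0, 0]
    - [0, 0, 0]
    - [0, 0, 0]
    - [0, 0, 0]
    - [0, 0, 0]
    - [0, 0, 0]
    - [0, 0, 0]
  fingers: [0, 0, 0, 0, 0, 0, 0, 0, 0, 0]

```text
clock: 22.28
tcp_pos: [0.4543, -0.0719, 0.0556]
orientation: [-3.14, -0.001, -1.665]
ft_force: [-0.1, 1.8, 29.4]
gripper_width: 0.0002
```

Run:
```python
from look import *
s=grab("scene","s16"); crop(s,190,135,300,240,7,"s16.png")
plan([.4517,-.0714,.055],[180,0,-95.43])
```

```text
clk 22.33 tcp [ 0.4543 -0.0719  0.0557] rpy [-1.7988e+02 -4.0000e-02 -9.5420e+01] w -0.0001 F [-0.2  1.6 29.8]
rot(tool,deg) [-0.12 -0.04  0.01] shift before-rot axes [-0.0003  0.0026  0.0007] after-rot axes [-0.0003  0.0026  0.0007]
```

View pics/s16.png

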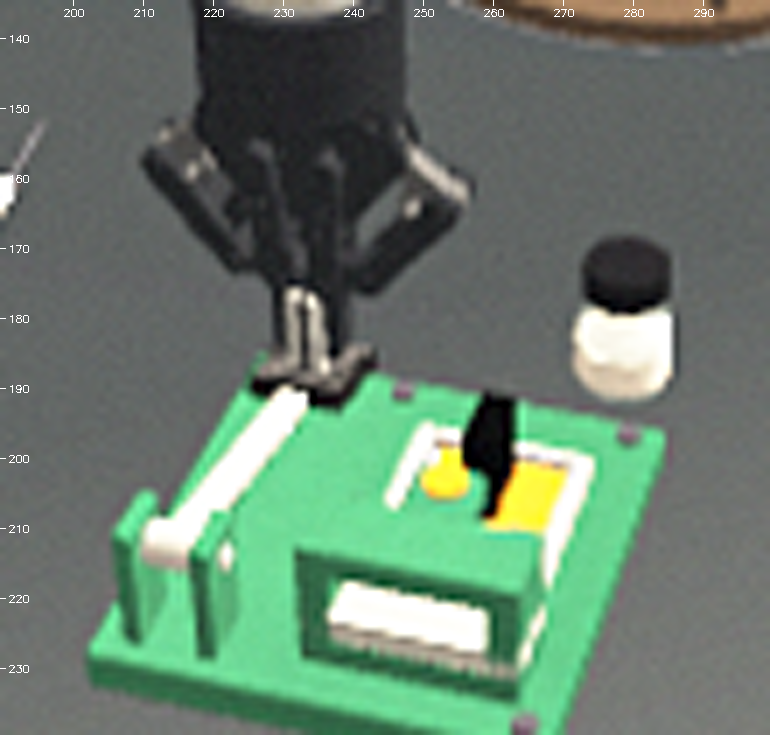

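play_rows:
  translation:
    - [0, 0, -0.006]
    - [0, 0, -0.008]
    - [0, 0, -0.01]
    - [0, 0, -0.015]
    - [0, 0, -0.03]
    - [0, 0, -0.035]
    - [0, 0, -0.035]
    - [0.03, 0, -0.02]
    - [0.035, 0, 0]
    - [0.035, 0, 0]
    - [0.035, 0, 0]
    - [0.035, 0, 0]
    - [0.035, 0, 0]
    - [0.035, 0, 0]
    - [0.035, 0, 0]
    - [0.035, 0, 0]
    - [0.035, 0, 0]
    - [0.03, 0, 0]
    - [0, 0, 0]
    - [0, 0, 0]
  delta_rot:
    - [0, 0, 0]
    - [0, 0, 0]
    - [0, 0, 0]
    - [0, 0, 0]
    - [0, 0, 0]
    - [0, 0, 0]
    - [0, 0, 0]
    - [0, 0, 0]
    - [0, 0, 0]
    - [0, 0, 0]
    - [0, 0, 0]
    - [0, 0, 0]
    - [0, 0, 0]
    - [0, 0, 0]
    - [0, 0, 0]
    - [0, 0, 0]
    - [0, 0, 0]
    - [0, 0, 0]
    - [0, 0, 0]
    - [0, 0, 0]
  fingers: [0, 0, 0, 0, 0, 0, 0, 0, 0, 0, 0, 0, 0, 0, 0, 0, 0, 0, 0, 0]

```text
clock: 24.0
tcp_pos: [0.417, -0.4462, 0.2131]
orientation: [3.14, -0.0, -1.668]
ft_force: [1.0, 1.7, -1.2]
gripper_width: 0.0001
```

Run:
```python
from look import *
s=grab("scene","s17"); cv2.imwrite("pics/s17.png",s["pixels"]);crop(s,190,160,300,250,7,"s17z.png")
t=grab("top","t17"); cv2.imwrite("pics/t17.png",t["pixels"]); crop(t,100,140,310,250,3.8,"t17z.png")
print(proj(s,[[.57,.2477,.055],[.57,.2477,.005]]))
a=cv2.absdiff(load("scene0")["pixels"],s["pixels"]).max(2)>45
b=cv2.absdiff(load("top0")["pixels"],t["pixels"]).max(2)>45
for n,m in(("scene",a),("top",b)):
    k,l,st,ce=cv2.connectedComponentsWithStats(m.astype(np.uint8))
    print(n,[(st[i][:5].tolist()) for i in range(1,k) if st[i][4]>6])
print(telemetry.get_obs()["tcp_pos"],telemetry.get_obs()["clock"])
```

```text
[[354.00754455 224.87134129]
 [350.38983782 239.46478473]]
scene [[41, 0, 76, 117, 3387], [58, 0, 8, 1, 8], [242, 0, 27, 18, 256], [290, 0, 16, 25, 229], [315, 0, 44, 85, 1592], [266, 19, 8, 9, 18], [250, 20, 13, 27, 138], [272, 29, 7, 8, 25], [310, 29, 12, 6, 25], [302, 33, 22, 45, 377], [326, 38, 6, 11, 14], [274, 68, 44, 20, 271], [136, 186, 30, 36, 581], [256, 190, 15, 21, 194], [347, 222, 12, 20, 167]]
top [[470, 148, 42, 54, 1693], [177, 158, 293, 186, 4770], [153, 166, 12, 13, 106], [244, 178, 27, 40, 676], [509, 213, 3, 8, 13], [456, 221, 8, 11, 26], [176, 227, 336, 157, 29367], [368, 240, 14, 11, 25], [346, 248, 5, 4, 7], [481, 257, 4, 5, 7], [492, 268, 8, 6, 10], [291, 278, 15, 11, 20], [267, 288, 23, 15, 40], [196, 338, 5, 3, 7], [113, 347, 53, 37, 584], [173, 351, 10, 4, 12]]
[ 0.41736135 -0.44415391  0.21326697] 24.1
```

View pics/s17.png

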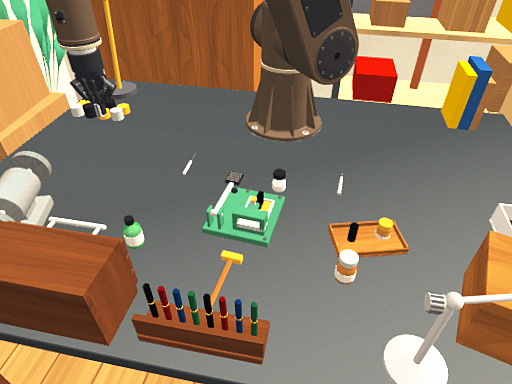

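View pics/t17z.png

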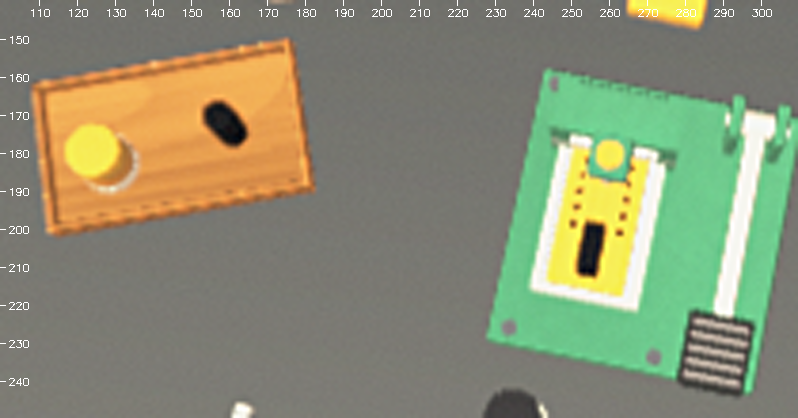

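View pics/s17z.png

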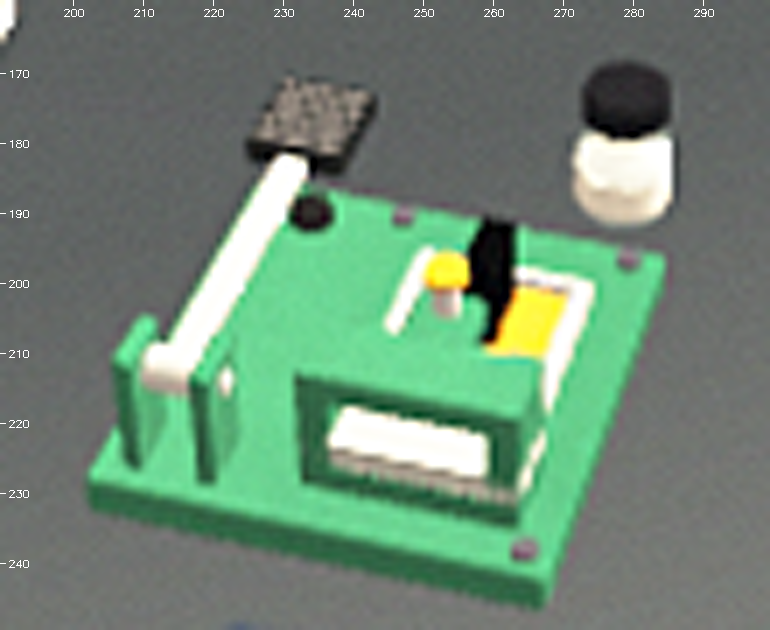

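play_rows:
  translation:
    - [0, 0, 0]
    - [0, 0, 0]
    - [0, 0, 0]
  delta_rot:
    - [0, 0, 0]
    - [0, 0, 0]
    - [0, 0, 0]
  fingers: [0, 0, 0]

```text
clock: 24.35
tcp_pos: [0.418, -0.4441, 0.2138]
orientation: [3.141, -0.0, -1.664]
ft_force: [0.3, 0.1, 0.2]
gripper_width: -0.0003
```

Run:
```python
from station import telemetry,ticket
o=telemetry.get_obs();print(o["clock"],o["ft_force"],abs(o["qd"]).max())
print(ticket.hand_in())
```

```text
24.35 [0.29729602 0.13588274 0.18230321] 0.004548114936576565
the job is handed in; nothing more can be done
None
```

The job is done and handed in at 24.4 s, with no check failing or disagreeing:

- **Offcut:** I took it out of the nest and stood it in the free part of the tray. The last pictures show it upright.
- **Plate:** I tilted it 12° nose down, slid the nose under the keeper bar, laid it flat and let go. The last pictures show it flat between the rails and the sill; its visible tail corner matched the expected flat position within about half a pixel.
- **Pedal:** I pushed it only after the plate was released. The wrist force jumped from about 9 N to 29 N at the stop. I held it there about 0.9 s and let it come up; the last pictures show pedal and punch back up.
- **Everything else:** Comparing scene-camera pictures from before and after, only the arm, the plate and the offcut have changed. The jars and tools show no movement. The top view is partly hidden by the arm, so it only confirms the tray and press area.
- **Forces:** The highest wrist force I read was about 30 N, at the pedal stop. At hand-in the arm stood clear with about 0 N.

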